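# Turn the potato patty over on the griddle with the turner

## Task

Take the turner from its rest, work its blade under the round potato patty and turn the patty over, low over the griddle, so that it lies flat on the griddle plate with its other face up. The plate is coated, so press on it only lightly. Handle the food only with the turner, leave the oblong potato stick and the things standing round about where they are, and finally lay the turner back in its rest as you found it: blade flat in the dish, handle in the fork.

Things in the scene. Friction and masses are not known exactly. Their poses are not given: they have to be found in the camera images.
- patty: Item to turn: round golden-brown potato patty, frozen hard, 80 mm across, 12 mm thick, 50 to 100 g, on one half of the griddle plate (left or right). Rims bevelled 4 mm wide, 2.5 mm high, so a thin blade slid along the plate gets under once a stop holds the patty. Faces look alike. Origin: centre of the face that starts down; z up at the start, down once turned.
- patty_center (a point): Centre of the patty, 6 mm from either face: 6 mm above the plate surface while the patty lies flat.
- griddle: Fixed tabletop electric griddle, 270 mm deep (x), 316 mm wide (y), 366 mm over the side lugs; black housing, dark flat steel plate. Its front (knob, drip drawer) faces the robot. Origin: centre of its footprint at worktop height; x points from front to back, y left, z up. Plate surface 55 mm up.
- griddle_plate (a point): Centre of the plate's surface, griddle axes. Inside its edges the plate spans x -120 to +118 mm, y -145 to +145 mm. Edges at the back and both sides are 10 mm thick and stand 15 mm above the plate; the back edge is a good stop for the patty. The front lip is 5 mm high. Friction between food, plate and blade about 0.5 to 0.7.
- stick: Oblong potato stick, 85 x 36 x 14 mm, on the other half of the plate; leave it alone. Origin: centre of its underside.
- turner: Loose rigid turner, 130 g: slotted steel blade 76 mm long (x), 78 wide (y), 2 thick; cranked neck from the blade's heel; straight black handle rising back from it at 35 degrees in the x-z plane, axis from (-66, 0, 29) to (-185, 0, 112) mm, 18 mm wide (y, flat sides), 15 high. Origin: centre of the blade's underside; x to its front edge, z up when it lies flat.
- turner_tip (a point): Middle of the blade's front edge, 38 mm ahead of the turner's origin, turner axes.
- turner_grip (a point): A good place to hold the handle, on its axis at (-132, 0, 75) mm from the turner's origin. Pinched across y near the fingertips with 60 N, by fingers pointing down and leaning ahead by up to 35 degrees (28 serves well), it does not swing in the fingers.
- rest: Fixed steel turner rest: drip dish (inside 109 x 100 mm, floor 2 mm high, rim 6 mm) and a wire fork behind it. Origin: centre of the dish at worktop height; x from fork to dish, z up. The turner starts here, and is home, with its origin 2 mm above this origin and the same heading: blade flat in the dish, handle in the fork, pointing to the robot.
- rest_fork (a point): Middle of the fork's crossbar, 105 mm behind the dish's centre, 44 mm above the worktop. Wire 8 mm thick; prongs 34 mm apart inside, flaring at the top, tips 82 mm above the worktop.
- can: Drinks can, 66 mm across, 168 mm tall, standing to the right in front of the griddle; leave it. Origin: centre of its foot.
- spice: Small spice jar, 42 mm across, 96 mm tall, on the far left; leave it. Origin: centre of its foot.
- bowl_w: White bowl, 124 mm across, 56 mm tall, on the far right; leave it. Origin: centre of its foot.
There are look-alikes about, which are no part of the job. What is meant by the turner is not green, and is the larger of those in its own colour.

How it is judged:
By the outcome, as a careful person would: the job done as asked, in the order asked, and still so for the second after the job is handed in, with the robot touching nothing.
It also fails if it takes over 58 s, if anything falls off the work surface, if the arm or the gripper's body presses on something with over 40 N, if the wrist force passes 120 N, or if a joint passes its speed limit or range.

## Robot

A 6-joint arm with a two-finger parallel gripper is mounted at the origin on the work surface; the furniture and walls round the work are solid. World frame = base frame: x ahead of the robot, y to its left, z up, the work surface at z = 0. Lengths are in m, angles in degrees, forces in N, time in s.
With the tool pointing down it reaches from about 0.3 to 0.875 m from the base axis. Payload 6.4 kg.
Tool frame: the origin (TCP) lies at the very end of the fingers, on their centre line; the grasp point (between the pads) lies manip.grip_point_offset behind it (manip.grip_point_offset is the distance from the TCP to the grasp point, in m); z points along the fingers, y is the line along which they close (so a half turn about z gives the same grasp; the last joint's range is limited). The gripper opens to 88 mm and grips with 3 to 60 N. Pads are 18 mm wide; open, the fingers measure 123 mm over their backs; the gripper's body (75 mm by 187 mm) begins 45 mm behind the grasp point.
Start: joints at [-78.398, 10.359, 92.074, -0, 77.567, -11.82], TCP at [0.229, -0.528, 0.239] pointing down, gripper open.
Joint ranges: [-171.53, 171.53], [-51.25, 118.39], [17.06, 147.69], [-65.23, 245.23], [0, 150.52], [-178.68, 178.68]. Speed limits (degrees/s): [147.25, 147.25, 172.46, 180, 180, 180].

## Interface

Orientations are given as [roll, pitch, yaw] about the fixed x, y, z axes, in that order (R = Rz(yaw) Ry(pitch) Rx(roll)).
In Python, from rig import manip, read_camera gives the robot as it stands.
- The arm moves only by the shell command python3 -m crank 'ROWS' [OPENING] [FORCE]. ROWS is a JSON list of rows, 1 to 10 of them, each an object with the fields pos (a list: dx, dy, dz in cm), r (a list: a rotation vector rx, ry, rz in units of 2 degrees); a field left out counts as zero; each row shifts and turns the commanded pose from where the row before left it, along the tool's axes as they then stand; what a row does not reach is not made up. A row lasts 1/12 s, in which the tool goes at most 0.0417 m and 7.16 degrees, less where a joint would pass 70% of its speed; a pose out of reach is approached as far as the arm can. OPENING is the finger opening in m, set as the command begins (- or left out keeps the last). The fingers move at their own pace and stop on an object; FORCE is the grip in N (left out, the last holds). Time passes only in rows, so rows that do not move let the fingers close. It prints the time, the measured TCP pose, the force, the opening and the grip force at its end. Input that does not fit is refused with a message, and nothing moves.
- manip.state(): the state, without advancing time (a new reading comes with each control period).
- read_camera(name): name is "side" or "top"; returns a dict with "frame" (384x512x3 uint8, red, green, blue), "fx", "fy", "cx", "cy" (pixels), "rvec" (rotation vector, rad) and "tvec" (3), from world to camera coordinates, as OpenCV has them. Camera axes: x right, y down, z forward; pixel columns grow to the right and rows downward; lengths in m; the calibration is good to about 2 mm. A picture is of the moment at which its call begins. There is no depth.
- manip.finish_job(): hands the job in; it is judged then, once.
The state is a dict: "time": time; "qpos": joint angles; "qd": joint speeds; "joint_efforts": joint torques, N m; "tool_pos": TCP position; "orientation": TCP orientation; "contact_force": force on the tool from outside, world axes, zero at the start; "torque": the same for the moment, N m; "opening": finger opening in m; "gripper_force": force on a finger pad.
Only numpy, scipy, OpenCV 4.12 (cv2) and the standard library are available. Lean on these libraries where they do the work, as an engineer would, in place of code of your own. Each camera call takes 0.05 s, during which the arm holds its last target. There are 200 camera calls.

## Working session

There is one attempt and no reset: what is moved stays moved. The work goes in short steps, Python scripts to look and compute and a shell command to move; the robot and the scene stay as the last step left them, time stands still between calls to the robot, and variables do not carry over. Pictures are saved under pics/ and viewed, at most 10 in all, crops included, and the job is handed in when it is done.

```bash
ls; mkdir -p pics; python3 - <<'E'
from rig import manip, read_camera
import cv2,numpy as np
for n in("side","top"):
    c=read_camera(n); np.savez(f'{n}0.npz',**c)
    cv2.imwrite(f'pics/{n}0.png',cv2.resize(c['frame'][:,:,::-1],(800,600)))
    R=cv2.Rodrigues(np.array(c['rvec']))[0]; print(n,c['fx'],c['cx'],c['cy'],(-R.T@np.array(c['tvec'])).round(3),R[2].round(3))
print(manip.state(), manip.grip_point_offset)
E
```

```text
pics
side 378.795357272973 253.3626109617464 195.32261679505535 [-0.142 -0.903  0.638] [ 0.522  0.711 -0.471]
top 412.45091739692276 256.14343309333503 191.0018401146326 [ 0.371 -0.083  1.358] [ 0.069  0.009 -0.998]
{'time': 0.1, 'qpos': array([-7.83981341e+01,  1.03936019e+01,  9.21254503e+01,  3.01217028e-04,
        7.75656539e+01, -1.18184836e+01]), 'qd': array([ 0.04908815, -0.16620984, -0.0864331 ,  0.08567562, -0.00422327,
       -0.07154123]), 'joint_efforts': array([-4.60648334e-04, -4.34822416e+01, -3.42699373e+01,  7.03547336e-02,
        3.40332824e-02, -3.34093431e-05]), 'tool_pos': array([ 0.2284846 , -0.52714861,  0.23794384]), 'orientation': array([-1.79917150e+02, -1.76366072e-02,  2.34202717e+01]), 'contact_force': array([ 0.83514602,  0.57079117, -0.05911275]), 'torque': array([-0.03973606,  0.03343233,  0.00874616]), 'gripper_force': 0.0, 'opening': 0.08810924518111225} 0.0187
```

View pics/top0.png

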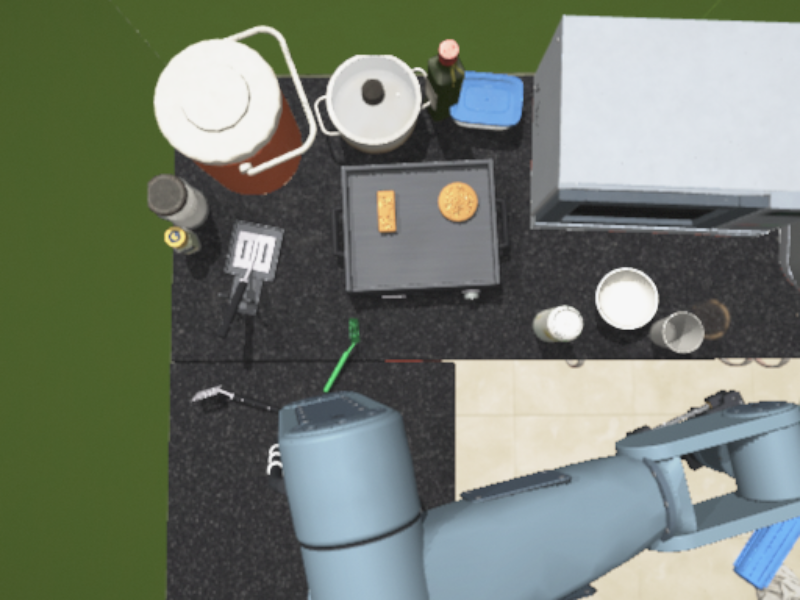

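View pics/side0.png

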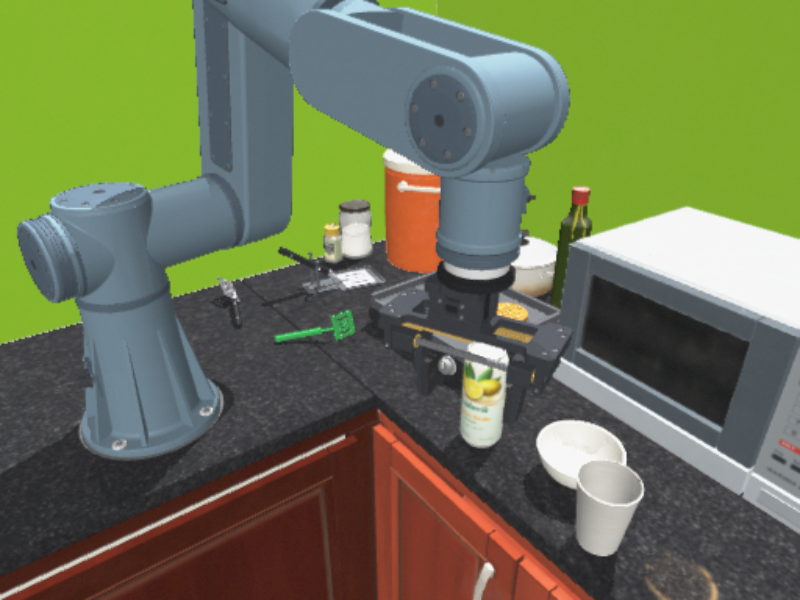

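The first candidate for the turner is the steel and black one in the rest, top pixel (250,270) and side pixel (350,275). The other two are a small steel and black one, top (230,397), and a green one, top (345,355). I choose the large non-green one in the rest. The patty is at top (459,201), on the right half of the plate, and the stick is at (387,211). Next is a close crop to check this and a measurement.

```bash
cat > h.py <<'E'
import cv2,numpy as np
from scipy.spatial.transform import Rotation as Ro
class Cam:
    def __init__(s,c):
        s.K=np.array([[c['fx'],0,c['cx']],[0,c['fy'],c['cy']],[0,0,1.]]);s.R=cv2.Rodrigues(np.array(c['rvec'],float))[0];s.t=np.array(c['tvec'],float).ravel();s.f=np.array(c['frame']);s.o=-s.R.T@s.t
    def ray(s,p): return s.R.T@np.linalg.solve(s.K,[p[0],p[1],1.])
    def onz(s,p,z): d=s.ray(p); return s.o+d*(z-s.o[2])/d[2]
    def proj(s,X): q=(s.R@np.atleast_2d(X).T).T+s.t; q=q@s.K.T; return q[:,:2]/q[:,2:]
def tri(a,pa,b,pb):
    A=[];y=[]
    for c,p in((a,pa),(b,pb)):
        d=c.ray(p);d/=np.linalg.norm(d);P=np.eye(3)-np.outer(d,d);A.append(P);y.append(P@c.o)
    A=np.vstack(A);y=np.hstack(y);x=np.linalg.lstsq(A,y,rcond=None)[0];return x,np.linalg.norm(A@x-y)
def load(n): return Cam(dict(np.load(n)))
E
python3 - <<'E'
from h import *
T=load('top0.npz');S=load('side0.npz')
a=T.f[135:220,135:190,::-1];b=S.f[148:195,172:252,::-1]
A=cv2.resize(a,None,fx=7,fy=7,interpolation=cv2.INTER_CUBIC);B=cv2.resize(b,None,fx=5,fy=5,interpolation=cv2.INTER_CUBIC)
im=np.zeros((600,800,3),np.uint8);im[:595,:385]=A;im[:235,390:790]=B
im[240:540,390:790]=cv2.resize(S.f[170:260,225:345,::-1],(400,300),interpolation=cv2.INTER_CUBIC)
cv2.imwrite('pics/crop0.png',im)
hsv=cv2.cvtColor(T.f,cv2.COLOR_RGB2HSV)
m=cv2.inRange(hsv,(8,90,90),(28,255,255))
cs=cv2.findContours(m,0,1)[0]
for c in cs:
    if cv2.contourArea(c)>60:
        r=cv2.minAreaRect(c);print(r,cv2.contourArea(c),T.onz(r[0],.067).round(4))
E
```

```text
((112.0, 151.5), (13.0, 14.0), 90.0) 149.0 [0.588  0.3847 0.067 ]
((246.9287567138672, 135.00340270996094), (26.446224212646484, 11.272940635681152), 87.27368927001953) 269.0 [ 0.6381 -0.0432  0.067 ]
((292.5, 129.0), (24.0, 25.0), 90.0) 472.0 [ 0.6564 -0.1877  0.067 ]
((165.6252899169922, 100.99103546142578), (44.5323600769043, 70.45332336425781), 54.940574645996094) 1076.5 [0.7497 0.2161 0.067 ]
```

View pics/crop0.png

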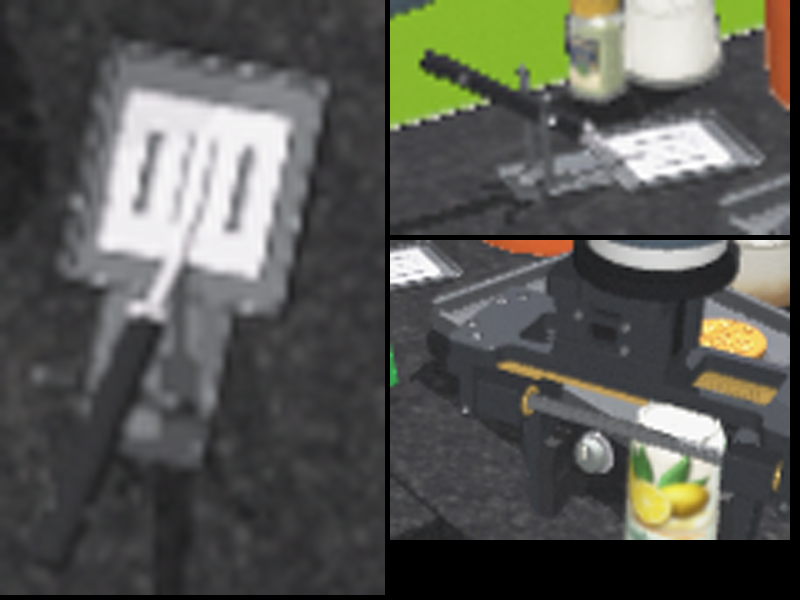

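The crop shows the large turner: white blade flat in the dish, corners near (133,90), (292,115), (262,278), (100,248); black handle from (148,315) to (52,558) in the left panel, running through the fork.

```bash
python3 - <<'E'
from h import *
T=load('top0.npz');S=load('side0.npz')
def white(C,r0,r1,c0,c1,th):
    g=C.f[r0:r1,c0:c1].min(2);m=((g>th)*255).astype(np.uint8);m=cv2.morphologyEx(m,3,np.ones((5,5)))
    m2=cv2.morphologyEx(m,2,np.ones((5,5)))
    c=max(cv2.findContours(m2,0,1)[0],key=cv2.contourArea);return c.reshape(-1,2)+[c0,r0]
ct=white(T,145,180,146,180,140);cv=cv2.minAreaRect(ct.astype(np.float32));print('top',cv)
P=np.array([T.onz(p,.004)[:2] for p in cv2.boxPoints(cv)]);print(P.round(4),'ctr',P.mean(0),[np.linalg.norm(P[i]-P[i-1]).round(4) for i in range(4)])
cr=lambda x,y:(135+(x-3)/7,135+(y-3)/7)
cs=lambda x,y:(172+(x-392)/5,148+(y-2)/5)
tc=[cr(*p) for p in((133,90),(292,115),(262,278),(100,248))]
# side corners: identify by projecting top-derived
W=np.array([T.onz(p,.004) for p in tc]);print('hand corners',W.round(4),W.mean(0).round(4))
pr=S.proj(W);print('side pred crop',((pr-[172,148])*5+[392,2]).round(0))
sc=[cs(718,122),cs(745,160),cs(635,178),cs(605,133)]
for a,b in zip(tc,sc): print('tri',*[np.round(v,4) for v in tri(T,a,S,b)])
print('tri blade ctr',tri(T,np.mean(tc,0),S,np.mean(sc,0)))
print('hend',tri(T,cr(52,558),S,cs(427,62)),'hstart',tri(T,cr(150,315),S,cs(588,135)))
for i in range(4):
  d=W[(i+1)%4]-W[i];print(np.degrees(np.arctan2(d[1],d[0])).round(2),np.linalg.norm(d[:2]).round(4))
# griddle
g=np.array([(343,165),(493,160),(498,288),(349,291)])/1.5625
G=np.array([T.onz(p,.07) for p in g]);print('grid',G.round(4))
# rim from gradient lines: print rows/cols intensity
gr=cv2.cvtColor(T.f,6)
print(gr[95:125,235],gr[95:125,300]);print(gr[130,210:235],gr[130,308:330]);print(gr[170,214:235],gr[170,308:330])
print(gr[175:200,240],gr[175:200,300])
# patty triangulation
hsv=cv2.cvtColor(S.f,cv2.COLOR_RGB2HSV);m=cv2.inRange(hsv[180:215,305:345],(8,90,90),(28,255,255));c=max(cv2.findContours(m,0,1)[0],key=cv2.contourArea);print('side patty',cv2.boundingRect(c))
p=T.onz((292.5,129),.067);print(S.proj(p)-[305,180])
E
```

```text
top ((162.2027130126953, 161.28378295898438), (24.824247360229492, 25.153043746948242), 9.462322235107422)
[[0.5306 0.287 ]
 [0.6135 0.2743]
 [0.5993 0.1927]
 [0.5166 0.2057]] ctr [0.56498131 0.23993111] [np.float64(0.0825), np.float64(0.0838), np.float64(0.0829), np.float64(0.0837)]
hand corners [[0.6114 0.2692 0.004 ]
 [0.599  0.1935 0.004 ]
 [0.5214 0.207  0.004 ]
 [0.5361 0.2839 0.004 ]] [0.567  0.2384 0.004 ]
side pred crop [[693. 121.]
 [734. 157.]
 [639. 178.]
 [603. 138.]]
tri [0.6202 0.2642 0.0018] 0.0142
tri [0.6032 0.1917 0.0008] 0.0061
tri [0.5201 0.2079 0.0037] 0.0022
tri [0.5361 0.2821 0.0091] 0.0011
tri blade ctr (array([0.56981707, 0.2367303 , 0.00335197]), np.float64(0.004718481057114387))
hend (array([0.38864754, 0.27418286, 0.10929773]), np.float64(0.0005600904982166055)) hstart (array([0.50334728, 0.25296029, 0.02733169]), np.float64(0.0025121807411064043))
-99.33 0.0767
170.12 0.0788
79.18 0.0783
-11.03 0.0768
grid [[ 0.7327  0.0436  0.07  ]
 [ 0.7408 -0.2613  0.07  ]
 [ 0.4799 -0.2675  0.07  ]
 [ 0.4754  0.0311  0.07  ]]
[ 90  79  59  39  44  47  49  46  41  40  87 125 124  86  53  67  77 114
 135 135 134 133 135 135 136 134 134 135 136 136] [ 40  36  39  41  38  38  39 103 132 114  76  61  73  77 110 132 130 130
 129 131 131 131 131 135 153 167 171 170 163 168]
[ 62  68  68  67  59  60  66  60  59  96 131 112  73  94 121 127 136 135
 136 135 136 135 136 135 134] [133 132 132 132 129 108  98 130 108  54  41  38  40  53  62  53  50  49
  51  55  59  58]
[ 49  51  48  45  40  39  65 111 132 107  88 119 120 124 133 133 135 133
 134 134 136] [129 130 130 129 130 130 130 115 100 130 124  98  44  50  48  50  53  57
  59  53  50  48]
[135 136 134 134 135 135 135 136 137 137 106  48  38  37  33  33  38  32
  35  38  35  36  40  45  51] [128 128 129 129 132 141 143 107  49  37 112 134 174 211 207 165  79  44
  42  39  44  46  49  50  57]
side patty (12, 14, 21, 12)
[[18.62022261 18.23521185]]
```

```bash
cat >> h.py <<'E'
from rig import manip
import json
def Rm(rpy): return Ro.from_euler('xyz',rpy,degrees=True).as_matrix()
def cur(): s=manip.state(); return np.array(s['tool_pos']),Rm(s['orientation']),s
def log():
    s=manip.state()
    open('log.jsonl','a').write(json.dumps([list(s['qpos']),list(s['tool_pos']),list(s['orientation'])])+'\n')
def M(p,R): m=np.eye(4);m[:3,:3]=R;m[:3,3]=p;return m
def rows(A,B,n=None,vmax=.036,wmax=6.8):
    "n equal rows of tool-frame shift+turn taking pose A to B along a screw"
    from scipy.linalg import logm,expm
    D=np.linalg.inv(A)@B; w=np.degrees(np.linalg.norm(Ro.from_matrix(D[:3,:3]).as_rotvec()))
    k=n or max(1,int(np.ceil(max(np.linalg.norm(D[:3,3])/vmax,w/wmax))))
    E=expm(np.real(logm(D))/k)
    print(k,'x',[*E[:3,3].round(4)+0.,*Ro.from_matrix(E[:3,:3]).as_rotvec(degrees=True).round(2)+0.])
E
python3 - <<'E'
from h import *
T=load('top0.npz');S=load('side0.npz')
k=1.5625
print('green end',tri(T,(327/k,389/k),S,(278/k,338/k)),'green blade',tri(T,(353/k,330/k),S,(344/k,324/k)))
print('can top',tri(T,(566/k,323/k),S,(487/k,352/k)), T.onz((566/k,323/k),.168))
log();p,R,s=cur();A=M(p,R)
rows(A,M([.36,-.10,.30],Rm([180,0,5])))
rows(M([.36,-.10,.30],Rm([180,0,5])),M([.42,.262,.25],Rm([180,0,-10.3])))
E
```

```text
green end (array([0.277067  , 0.08188084, 0.00667508]), np.float64(0.0017584552834754522)) green blade (array([0.40050303, 0.02550466, 0.02334484]), np.float64(0.0038395828186328545))
can top (array([ 0.40733351, -0.38037097,  0.16006828]), np.float64(0.0017089963466236252)) [ 0.40617888 -0.37758984  0.168     ]
13 x [np.float64(0.0183), np.float64(-0.0293), np.float64(-0.0047), np.float64(-0.01), np.float64(0.0), np.float64(1.42)]
11 x [np.float64(0.0043), np.float64(-0.0332), np.float64(0.0045), np.float64(0.0), np.float64(0.0), np.float64(1.39)]
```

Careful with the scale: shifts go in cm and turns go in units of 2 degrees. That gives: -0.0293 m is -2.93, 0.0183 m is 1.83, 1.42 degrees is 0.71.

```bash
L='import h;h.log()'
python3 -m crank '[{"pos":[1.83, -2.93, -0.47], "r":[0, 0, 0.71]}, {"pos":[1.83, -2.93, -0.47], "r":[0, 0, 0.71]}, {"pos":[1.83, -2.93, -0.47], "r":[0, 0, 0.71]}, {"pos":[1.83, -2.93, -0.47], "r":[0, 0, 0.71]}, {"pos":[1.83, -2.93, -0.47], "r":[0, 0, 0.71]}, {"pos":[1.83, -2.93, -0.47], "r":[0, 0, 0.71]}, {"pos":[1.83, -2.93, -0.47], "r":[0, 0, 0.71]}]' 0.088; python3 -c "$L"
python3 -m crank '[{"pos":[1.83, -2.93, -0.47], "r":[0, 0, 0.71]}, {"pos":[1.83, -2.93, -0.47], "r":[0, 0, 0.71]}, {"pos":[1.83, -2.93, -0.47], "r":[0, 0, 0.71]}, {"pos":[1.83, -2.93, -0.47], "r":[0, 0, 0.71]}, {"pos":[1.83, -2.93, -0.47], "r":[0, 0, 0.71]}, {"pos":[1.83, -2.93, -0.47], "r":[0, 0, 0.71]}]'; python3 -c "$L"
python3 -m crank '[{"pos":[0.43, -3.32, 0.45], "r":[3.25, 0, 0.695]}, {"pos":[0.43, -3.32, 0.45], "r":[3.25, 1.5, 0.695]}, {"pos":[0.43, -3.32, 0.45], "r":[3, 1.5, 0.695]}]';python3 -c "$L"
python3 -m crank '[{"pos":[0.43, -3.32, 0.45], "r":[-3.25, 1.5, 0.695]}, {"pos":[0.43, -3.32, 0.45], "r":[-3.25, 1.5, 0.695]}, {"pos":[0.43, -3.32, 0.45], "r":[-3, 1.5, 0.695]}]';python3 -c "$L"
python3 - <<'E'
from h import *
for l in open('log.jsonl'):
    q,p,o=json.loads(l);print(np.round(q,1),np.round(p,3),np.round(o,1))
E
```

```text
time: 0.68
tool_pos: [0.282, -0.2903, 0.2714]
orientation: [-180.0, 0.0, 13.4]
contact_force: [0.7, -0.6, 0.1]
opening: 0.088
gripper_force: 0.0
time: 1.18
tool_pos: [0.36, -0.0984, 0.3]
orientation: [180.0, -0.0, 4.9]
contact_force: [-0.7, -0.8, 0.1]
opening: 0.0881
gripper_force: 0.0
time: 1.43
tool_pos: [0.367, 0.003, 0.2978]
orientation: [-160.6, -5.1, -0.3]
contact_force: [-0.7, 0.5, 0.3]
opening: 0.088
gripper_force: 0.0
time: 1.68
tool_pos: [0.3795, 0.0783, 0.3076]
orientation: [-176.0, -11.1, -5.7]
contact_force: [0.5, 0.2, 0.0]
opening: 0.0879
gripper_force: 0.0
[-78.4  10.4  92.1   0.   77.6 -11.8] [ 0.228 -0.527  0.238] [-179.9   -0.    23.4]
[-62.7 -14.6 112.4   0.   82.2  13.9] [ 0.282 -0.29   0.271] [-180.     0.    13.4]
[-33.7 -20.8 113.7   0.   87.1  51.4] [ 0.36  -0.098  0.3  ] [180.   -0.    4.9]
[-35.9 -23.1 117.6  18.7  92.8  53.3] [0.367 0.003 0.298] [-160.6   -5.1   -0.3]
[-10.2 -29.1 118.9   5.   79.5  84.6] [0.379 0.078 0.308] [-176.   -11.1   -5.7]
```

```bash
cat > kin.py <<'E'
from h import *
from scipy.optimize import least_squares
r=lambda ax,a: Ro.from_euler(ax,a,degrees=True).as_matrix()
def fk(q,P):
    h,L2,a,L3,Lt,d,d5=P
    A=r('z',q[0]);B=A@r('y',q[1]);C=A@r('y',q[1]+q[2]);D=C@r('z',q[3])@r('y',q[4]);E=D@r('z',q[5]+OFF)
    p=A@[0,d,h]+B@[0,0,L2]+C@[a,0,L3]+C@r('z',q[3])@[0,d5,0]+D@[0,0,Lt]
    return p,E
OFF=-90.
def data(): return [json.loads(l) for l in open('log.jsonl')]
def fit():
    dd=data()
    f=lambda P:np.hstack([fk(q,P)[0]-p for q,p,o in dd]+[1e-3*(P-P0)])
    P0=np.array([.25,.45,0,.4,.25,.1,0.])
    s=least_squares(f,P0);return s.x
if __name__=='__main__':
    P=fit();print(P.round(4))
    for q,p,o in data():
        pp,E=fk(q,P);print((pp-p).round(4),np.degrees(Ro.from_matrix(E.T@Rm(o)).magnitude()).round(2),Ro.from_matrix(E.T@Rm(o)).as_rotvec(degrees=True).round(1))
E
python3 kin.py
```

```text
[ 0.3134  0.4382  0.0855  0.5145  0.3115  0.1178 -0.    ]
[-0.  0. -0.] 180.0 [ -0.  -0. 180.]
[ 0. -0. -0.] 180.0 [  0.  -0. 180.]
[-0.  0.  0.] 180.0 [ -0.   0. 180.]
[ 0.  0. -0.] 180.0 [ -0.   0. 180.]
[-0.  0.  0.] 180.0 [ -0.  -0. 180.]
```

```bash
sed -i 's/^OFF=.*/OFF=90./; s/Lt,d,d5=P$/Lt,d,d5=P/' kin.py; cat >> kin.py <<'E'
E
cat > ik.py <<'E'
from kin import *
P=np.array([.3134,.4382,.0855,.5145,.3115,.1178,0]);P=fit()
LO=np.array([-171.5,-51.2,17.1,-65.2,0,-178.6]);HI=np.array([171.5,118.3,147.6,245.2,150.5,178.6])
wrap=lambda a,lo:(a-lo)%360+lo
def ik(p,R):
    h,L2,a,L3,Lt,d,_=P
    w=np.array(p)-Lt*R[:,2]; rr=np.hypot(*w[:2])
    q1=np.degrees(np.arctan2(w[1],w[0])-np.arcsin(d/rr))
    x=np.sqrt(rr*rr-d*d);z=w[2]-h;L=np.hypot(a,L3);g=np.arctan2(a,L3)
    c=(x*x+z*z-L2**2-L**2)/(2*L2*L)
    if abs(c)>1:return None
    th=np.arccos(c);q3=np.degrees(th-g);q2=np.degrees(np.arctan2(x,z)-np.arctan2(L*np.sin(th),L2+L*np.cos(th)))
    C=r('z',q1)@r('y',q2+q3);W=C.T@R
    e=Ro.from_matrix(W).as_euler('ZYZ',degrees=True)
    q=np.array([q1,q2,q3,wrap(e[0],-65.3),e[1],wrap(e[2]-OFF,-180)])
    return q
def ok(q): return q is not None and (q>LO+1).all() and (q<HI-1).all()
OFFT=.014
def Rt(psi,roll): return r('z',psi)@r('x',roll)   # turner attitude; roll>0: left side up
def tool(o,Rtu,lam,flip=False):
    "tool pose holding turner with origin o, attitude Rtu, body leaning ahead by lam"
    Rl=r('y',lam)@r('x',180)
    if flip: Rl=Rl@r('z',180)
    R=Rtu@Rl
    return np.array(o)+Rtu@[-.132,0,.075]+OFFT*R[:,2],R
E
cat > srch.py <<'E'
from ik import *
q,p,o=data()[2];print(ik(p,Rm(o)).round(1),np.round(q,1))
can=np.array([.407,-.379])
def ev(c,psi,lam,fl,side,phis=(0,20,40,60,75)):
    worst=9;cl=9;q=None;zl=9
    for ph in phis:
        Rr=Rt(psi,side*ph)       # side +1: left side up, pivot right edge
        piv=np.array(c)+Rt(psi,0)@[0,-side*.039,0]+[0,0,.004+ .045*max(0,(ph-60)/15)]
        o=piv-Rr@[0,-side*.039,0]
        tp,R=tool(o,Rr,lam,fl);q=ik(tp,R)
        if q is None:return None
        worst=min(worst,(q-LO).min(),(HI-q).min())
        for s in np.linspace(.064,.40,12):
            ctr=tp-s*R[:,2]
            cl=min(cl,np.hypot(*(ctr-np.r_[can,0])[:2])-.033-(0.0 if ctr[2]-.09>.168 else .06))
            if s<.2:
              for a in(-1,1):
                for b in(-1,1):
                  k=ctr+R@[a*.0375,b*.0935,0]
                  g=.072 if(.455<k[0]<.75 and -.31<k[1]<.08) else 0.
                  zl=min(zl,k[2]-g)
    return worst,cl,zl,q
res=[]
for x in(.53,.55,.57):
  for y in(-.06,-.09,-.12,-.15,-.19):
    for psi in range(-60,61,10):
      for lam in(5,15,28):
        for fl in(0,1):
          for side in(1,-1):
            e=ev([x,y,.055],psi,lam,fl,side)
            if e and e[0]>3 and e[1]>.01 and e[2]>.004: res.append((min(e[0]/20,1)+e[2]*20-abs(psi)/60,x,y,psi,lam,fl,side,e[0].round(1),e[1].round(3),e[2].round(3),e[3].round(0)))
res.sort(key=lambda t:-t[0])
print(len(res))
seen={}
for t in res:
    k=(t[5],t[6],t[4])
    seen[k]=seen.get(k,0)+1
    if seen[k]<4:print(*t)
E
python3 srch.py
```

```text
[-33.7 -20.8 113.7   0.   87.1  51.4] [-33.7 -20.8 113.7   0.   87.1  51.4]Traceback (most recent call last):
  File "srch.py", line 31, in <module>
    if e and e[0]>3 and e[1]>.01 and e[2]>.004: res.append((min(e[0]/20,1)+e[2]*20-abs(psi)/60,x,y,psi,lam,fl,side,e[0].round(1),e[1].round(3),e[2].round(3),e[3].round(0)))
                                                                                                                   ^^^^^^^^^^
AttributeError: 'int' object has no attribute 'round'
```

```bash
sed -i 's/worst=9;cl=9;q=None;zl=9/worst=np.float64(99);cl=np.float64(9);q=None;zl=np.float64(9)/' srch.py; python3 srch.py
```

```text
[-33.7 -20.8 113.7   0.   87.1  51.4] [-33.7 -20.8 113.7   0.   87.1  51.4]
526
2.2211621568039037 0.53 -0.06 0 28 0 -1 19.4 0.226 0.063 [ 18.  41.  93. -46. 111. 140.]
2.2211621568039037 0.53 -0.06 0 28 1 -1 19.4 0.226 0.063 [ 18.  41.  93. -46. 111. -40.]
2.1779839172496036 0.55 -0.06 0 28 0 -1 18.5 0.228 0.063 [ 17.  42.  90. -47. 111. 139.]
2.1779839172496036 0.55 -0.06 0 28 1 -1 18.5 0.228 0.063 [ 17.  42.  90. -47. 111. -41.]
2.144061879810314 0.53 -0.06 -10 15 1 -1 18.8 0.245 0.069 [ 20.  42.  90. -46. 111. -38.]
2.1440618798103137 0.53 -0.06 -10 15 0 -1 18.8 0.245 0.069 [ 20.  42.  90. -46. 111. 142.]
2.1350691692078003 0.57 -0.06 0 28 0 -1 17.7 0.231 0.063 [ 17.  44.  87. -48. 112. 138.]
2.1350691692078003 0.57 -0.06 0 28 1 -1 17.7 0.231 0.063 [ 17.  44.  87. -48. 112. -42.]
2.1181129220571298 0.53 -0.06 -20 5 1 1 23.8 0.01 0.073 [ -66.   30.  111.   39.  106. -155.]
2.1181129220571293 0.53 -0.06 -20 5 0 1 26.7 0.01 0.073 [-66.  30. 111.  39. 106.  25.]
2.099639210197171 0.55 -0.06 -10 15 1 -1 17.9 0.246 0.069 [ 19.  43.  87. -47. 111. -39.]
2.09963921019717 0.55 -0.06 -10 1
[... 1553 characters left out ...]
82 0.069 [ -69.   24.  124.   44.   99. -153.]
1.7052714144393843 0.53 -0.09 -40 15 1 1 24.7 0.062 0.069 [ -71.   25.  120.   43.  101. -153.]
1.5847876035930502 0.53 -0.06 -40 28 0 1 30.8 0.013 0.063 [-63.  29. 116.  39. 105.  29.]
1.5847876035930502 0.53 -0.06 -40 28 1 1 27.8 0.013 0.063 [ -63.   29.  116.   39.  105. -151.]
1.4181209369263832 0.53 -0.06 -50 28 0 1 23.2 0.072 0.063 [-66.  24. 124.  45.  99.  29.]
1.4181209369263832 0.53 -0.06 -50 28 1 1 23.2 0.072 0.063 [ -66.   24.  124.   45.   99. -151.]
1.4181209369263832 0.53 -0.09 -50 28 0 1 26.0 0.058 0.063 [-67.  26. 121.  43. 101.  30.]
1.4181209369263832 0.53 -0.09 -50 28 1 1 26.0 0.058 0.063 [ -67.   26.  121.   43.  101. -150.]
```

```bash
cat > st.py <<'E'
from srch import ev
from ik import *
for lam in(10,20,28):
    tp,R=tool([.568,.239,.002],Rt(-10.3,0),lam);print('rest',lam,tp.round(3),ik(tp,R).round(0))
    for x in(.62,.7): 
        tp,R=tool([x,-.188,.056],Rt(0,0),lam);print('ins',x,ik(tp,R).round(0))
    for y in(-.12,-.16):
      for psi in(-10,0,10):
        for ph in(75,82):
            e=ev([.535,y,.055],psi,lam,0,-1,(0,20,40,60,ph));print(y,psi,ph,e and(e[0].round(1),e[1].round(3),e[2].round(3),e[3].round(0)))
tp,R=tool([.568,.239,.002],Rt(-10.3,0),28)
p,R0,_=cur();up=tp-.10*R[:,2]
rows(M(p,R0),M(up,R));rows(M(up,R),M(tp,R),5)
E
python3 st.py | grep -v '^[0-9.]* [0-9.-]* -\?[0-9]* [0-9]* [01] '|tail -45
```

```text
ins 0.7 [-27.  27.  86.  -5.  76.  64.]
-0.12 -10 75 (np.float64(12.0), np.float64(0.186), np.float64(-0.001), array([ 16.,  38.,  96., -53., 103., 141.]))
-0.12 -10 82 (np.float64(8.9), np.float64(0.186), np.float64(-0.001), array([ 17.,  41.,  95., -56., 109., 143.]))
-0.12 0 75 (np.float64(5.7), np.float64(0.166), np.float64(0.071), array([ 17.,  33., 106., -60.,  96., 141.]))
-0.12 0 82 (np.float64(2.9), np.float64(0.166), np.float64(0.071), array([ 19.,  36., 104., -62., 101., 144.]))
-0.12 10 75 (np.float64(-47.6), np.float64(0.145), np.float64(0.071), array([ 17.,  28., 115., 293.,  88., 143.]))
-0.12 10 82 (np.float64(-45.0), np.float64(0.145), np.float64(0.071), array([ 19.,  31., 114., 290.,  94., 146.]))
-0.16 -10 75 (np.float64(9.1), np.float64(0.146), np.float64(-0.001), array([ 12.,  37.,  99., -56., 100., 141.]))
-0.16 -10 82 (np.float64(6.1), np.float64(0.146), np.float64(-0.001), array([ 13.,  40.,  97., -59., 106., 142.]))
-0.16 0 75 (np.float64(2.3), np.float64(0.126), np.float64(0.025), array([ 13.,  32., 109., -63.,  93., 141.]))
-0.16 0 82 (np.float64(-49.1), np
[... 2863 characters left out ...]
50., 116., 142.]))
-0.16 0 75 (np.float64(11.8), np.float64(0.127), np.float64(-0.009), array([  8.,  38.,  98., -53., 104., 138.]))
-0.16 0 82 (np.float64(9.0), np.float64(0.127), np.float64(-0.009), array([  9.,  40.,  97., -56., 109., 142.]))
-0.16 10 75 (np.float64(4.7), np.float64(0.108), np.float64(0.027), array([  9.,  33., 107., -60.,  96., 138.]))
-0.16 10 82 (np.float64(2.2), np.float64(0.108), np.float64(0.024), array([ 10.,  36., 106., -63., 101., 143.]))
8 x [np.float64(0.0116), np.float64(-0.0226), np.float64(0.0196), np.float64(-0.4), np.float64(-4.87), np.float64(0.75)]
5 x [np.float64(0.0), np.float64(0.0), np.float64(0.02), np.float64(0.0), np.float64(0.0), np.float64(0.0)]
```

Careful with the scale: shifts go in cm and turns go in units of 2 degrees. That gives: -0.0226 m is -2.26, 0.0196 m is 1.96, -4.87 degrees is -2.435.

```bash
python3 -m crank '[{"pos":[1.16, -2.26, 1.96], "r":[-0.2, -2.435, 0.375]}, {"pos":[1.16, -2.26, 1.96], "r":[-0.2, -2.435, 0.375]}, {"pos":[1.16, -2.26, 1.96], "r":[-0.2, -2.435, 0.375]}, {"pos":[1.16, -2.26, 1.96], "r":[-0.2, -2.435, 0.375]}, {"pos":[1.16, -2.26, 1.96], "r":[-0.2, -2.435, 0.375]}, {"pos":[1.16, -2.26, 1.96], "r":[-0.2, -2.435, 0.375]}, {"pos":[1.16, -2.26, 1.96], "r":[-0.2, -2.435, 0.375]}, {"pos":[1.16, -2.26, 1.96], "r":[-0.2, -2.435, 0.375]}, {}]' 0.088
python3 - <<'E'
from ik import *
log();p,R0,_=cur()
tp,R=tool([.568,.239,.002],Rt(-10.3,0),28);up=tp-.05*R[:,2]
print(p,up)
rows(M(p,R0),M(up,R))
E
```

```text
time: 2.43
tool_pos: [0.4705, 0.2589, 0.1387]
orientation: [179.6, 29.8, -9.9]
contact_force: [-2.4, -0.2, -3.7]
opening: 0.0884
gripper_force: 0.0
[0.47046563 0.25885906 0.1386938 ] [0.45475579 0.25957996 0.10878611]
1 x [np.float64(0.0013), np.float64(0.0018), np.float64(0.0337), np.float64(0.58), np.float64(1.77), np.float64(0.31)]
```

In the tool's units: 0.02 m is 2, 0.017 m is 1.7, 1.77 degrees is 0.885.

```bash
python3 -m crank '[{"pos":[0.1, 0.18, 1.7], "r":[0.29, 0.885, 0.155]}, {"pos":[0.03, 0, 1.7]}, {"pos":[0, 0, 2]}, {}, {}]' 0.088
python3 - <<'E'
from ik import *
log();p,R0,_=cur()
tp,R=tool([.568,.239,.002],Rt(-10.3,0),28)
rows(M(p,R0),M(tp,R),1);print(tp)
S=read=__import__('rig').read_camera('side');C=Cam(S)
cv2.imwrite('pics/g1.png',cv2.resize(C.f[130:205,160:260,::-1],(800,600),interpolation=cv2.INTER_CUBIC))
E
```

```text
time: 2.85
tool_pos: [0.4503, 0.26, 0.1036]
orientation: [-179.5, 26.7, -10.1]
contact_force: [-0.4, 0.6, -0.3]
opening: 0.0879
gripper_force: 0.0
1 x [np.float64(0.0005), np.float64(-0.0001), np.float64(0.0433), np.float64(-0.36), np.float64(-1.33), np.float64(0.2)]
[0.43166049 0.26377709 0.06463873]
```

View pics/g1.png

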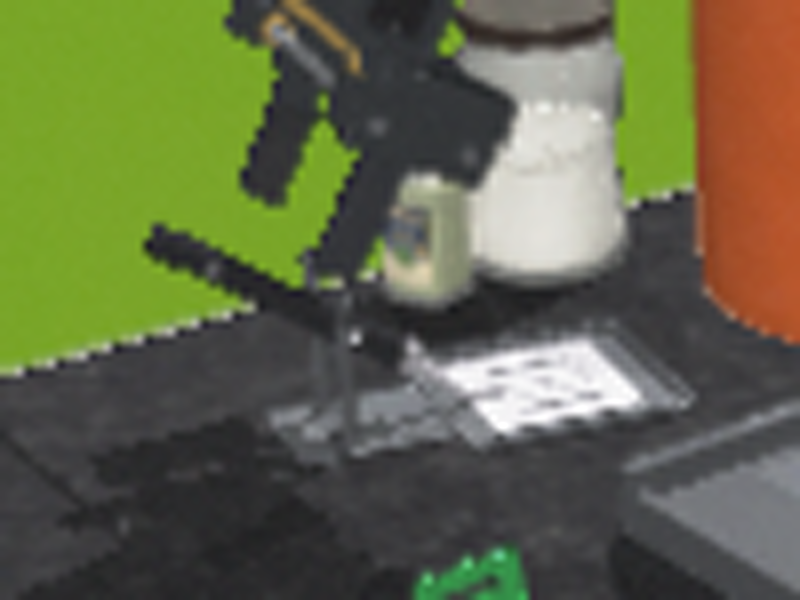

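The fingers, tips near (265,190) and (340,265), straddle the handle above the fork. I'll go down and close.

```bash
python3 -m crank '[{"pos":[0, 0, 1.5], "r":[-0.15, -0.65, 0.1]}, {"pos":[0, 0, 1.5]}, {"pos":[0.05, 0, 1.3]}, {}]' 0.088
python3 -m crank '[{}, {}, {}, {}, {}, {}, {}, {}]' 0.0 60
python3 - <<'E'
from ik import *
log();p,R0,s=cur();print(s['torque'])
tp,R=tool([.568,.239,.002],Rt(-10.3,0),28)
rows(M(p,R0),M(tp,R),1)
E
```

```text
time: 3.23
tool_pos: [0.4297, 0.2636, 0.0628]
orientation: [180.0, 28.2, -10.3]
contact_force: [0.1, 0.2, -1.1]
opening: 0.088
gripper_force: 0.0
time: 3.9
tool_pos: [0.4321, 0.2639, 0.0649]
orientation: [-179.9, 27.9, -10.3]
contact_force: [0.4, 0.5, 0.2]
opening: 0.0366
gripper_force: 0.0
[-0.01834961 -0.20529683 -0.00109154]
1 x [np.float64(-0.0002), np.float64(0.0002), np.float64(0.0004), np.float64(-0.1), np.float64(-0.08), np.float64(-0.01)]
```

In the tool's units: -0.0265 m is -2.65, -0.014 m is -1.4.

```bash
python3 -m crank '[{}, {}, {}, {}, {}, {}]' 0.0 60
python3 - <<'E'
from ik import *
p,R0,s=cur();print(s['contact_force'],s['torque'])
X=np.linalg.inv(M(p,R0))@M([.568,.239,.002],Rt(-10.3,0));np.save('X.npy',X);print(X.round(3))
T=load('top0.npz')
for px in[(235,104.6),(300,101.7),(218.8,130),(216.6,170),(240,185.5)]: print(px,T.onz(px,.07 if px!=(240,185.5) else .06).round(4))
E
python3 -m crank '[{"pos":[-0.24, 0, -0.44]}, {"pos":[-0.7, 0, -1.32]}, {"pos":[-1.4, 0, -2.65]}, {"pos":[-1.4, 0, -2.65]}, {"pos":[-1.4, 0, -2.65]}, {"pos":[-1.4, 0, -2.65]}, {}]'
cat >> ik.py <<'E'
X=np.load('X.npy')
def tgt(o,Rtu): return M(o,Rtu)@np.linalg.inv(X)
def tnow(): p,R,s=cur(); return M(p,R)@X
E
python3 - <<'E'
from ik import *
log();p,R,s=cur();A=M(p,R);t=tnow();print(t[:3,3].round(4),Ro.from_matrix(t[:3,:3]).as_euler('xyz',degrees=True).round(2),s['contact_force'],s['opening'])
B=tgt([.52,-.05,.16],Rt(0,0));C=tgt([.545,-.188,.10],Rt(1.5,0)@r('y',3))
rows(A,B);rows(B,C);print(ik(B[:3,3],B[:3,:3]),ik(C[:3,3],C[:3,:3]))
E
```

```text
time: 4.4
tool_pos: [0.432, 0.2639, 0.0648]
orientation: [-179.9, 27.9, -10.3]
contact_force: [-0.1, 0.5, -0.3]
opening: 0.0174
gripper_force: 60.0
[-0.11479575  0.51135948 -0.31226998] [-0.00766234 -0.24509861  0.05841017]
[[ 0.883 -0.    -0.469  0.152]
 [-0.001 -1.    -0.001  0.   ]
 [-0.469  0.002 -0.883 -0.009]
 [ 0.     0.     0.     1.   ]]
(235, 104.6) [ 0.7356 -0.0057  0.07  ]
(300, 101.7) [ 0.7434 -0.2122  0.07  ]
(218.8, 130) [0.6541 0.0457 0.07  ]
(216.6, 170) [0.5268 0.0525 0.07  ]
(240, 185.5) [ 0.4783 -0.0206  0.06  ]
time: 4.98
tool_pos: [0.4351, 0.2645, 0.2118]
orientation: [-179.6, 27.4, -10.2]
contact_force: [0.5, 1.2, -0.6]
opening: 0.0176
gripper_force: 60.0
[0.5718 0.2398 0.1504] [  0.25  -0.57 -10.28] [ 0.52008589  1.18930229 -0.56983105] 0.01761153669727638
9 x [np.float64(-0.0027), np.float64(0.0354), np.float64(-0.0001), np.float64(-0.56), np.float64(-0.07), np.float64(-1.0)]
5 x [np.float64(0.0099), np.float64(0.0284), np.float64(0.0066), np.float64(-0.15), np.float64(-0.6), np.float64(-0.26)]
[-18.2894509    7.71956002 101.44499852  -8.43816511  97.50727799
  72.62151922] [-29.52870708  20.45657654  93.47618683 -15.30870347  93.18071134
  61.85525978]
```

In the tool's units: 0.0354 m is 3.54, -0.0027 m is -0.27, -1 degrees is -0.5.

```bash
python3 -m crank '[{"pos":[-0.27, 3.54, -0.01], "r":[-0.28, -0.035, -0.5]}, {"pos":[-0.27, 3.54, -0.01], "r":[-0.28, -0.035, -0.5]}, {"pos":[-0.27, 3.54, -0.01], "r":[-0.28, -0.035, -0.5]}, {"pos":[-0.27, 3.54, -0.01], "r":[-0.28, -0.035, -0.5]}, {"pos":[-0.27, 3.54, -0.01], "r":[-0.28, -0.035, -0.5]}, {"pos":[-0.27, 3.54, -0.01], "r":[-0.28, -0.035, -0.5]}, {"pos":[-0.27, 3.54, -0.01], "r":[-0.28, -0.035, -0.5]}, {"pos":[-0.27, 3.54, -0.01], "r":[-0.28, -0.035, -0.5]}, {"pos":[-0.27, 3.54, -0.01], "r":[-0.28, -0.035, -0.5]}]'
python3 -m crank '[{"pos":[0.99, 2.84, 0.66], "r":[-0.075, -0.3, -0.13]}, {"pos":[0.99, 2.84, 0.66], "r":[-0.075, -0.3, -0.13]}, {"pos":[0.99, 2.84, 0.66], "r":[-0.075, -0.3, -0.13]}, {"pos":[0.99, 2.84, 0.66], "r":[-0.075, -0.3, -0.13]}, {"pos":[0.99, 2.84, 0.66], "r":[-0.075, -0.3, -0.13]}, {}, {}]'
python3 - <<'E'
from ik import *
from rig import read_camera
log();p,R,s=cur();A=M(p,R);t=tnow();print(t[:3,3].round(4),Ro.from_matrix(t[:3,:3]).as_euler('xyz',degrees=True).round(2),s['contact_force'])
C=tgt([.552,-.188,.063],Rt(2,0)@r('y',3));rows(A,C)
for n in('top','side'):
    c=read_camera(n);np.savez(n+'1.npz',**c)
Tc=load('top1.npz');Sc=load('side1.npz')
im=np.zeros((600,800,3),np.uint8)
im[:,:400]=cv2.resize(Tc.f[90:210,235:315,::-1],(400,600),interpolation=cv2.INTER_CUBIC)
im[:400,400:]=cv2.resize(Sc.f[140:220,265:345,::-1],(400,400),interpolation=cv2.INTER_CUBIC)
cv2.imwrite('pics/c1.png',im)
c=t[:3,3]
for n,C,o,k in(('t',Tc,(235,90),0),('s',Sc,(265,140),400)):
    X4=np.array([(t@[a,b,0.001,1])[:3] for a,b in((.038,.039),(.038,-.039),(-.038,-.039),(-.038,.039))]);print(n,((C.proj(X4)-o)*5+[k+2,2]).round(0).tolist())
E
```

```text
time: 5.73
tool_pos: [0.3786, -0.0522, 0.2176]
orientation: [179.9, 28.5, -0.0]
contact_force: [0.7, -0.3, -1.8]
opening: 0.0171
gripper_force: 60.0
time: 6.32
tool_pos: [0.4068, -0.1932, 0.1636]
orientation: [179.9, 31.6, 1.3]
contact_force: [-0.3, 0.1, -0.6]
opening: 0.0174
gripper_force: 60.0
[ 0.5407 -0.1904  0.092 ] [-0.12  3.7   1.35] [-0.27536298  0.05899753 -0.55381149]
1 x [np.float64(0.025), np.float64(-0.0005), np.float64(0.0206), np.float64(-0.23), np.float64(0.7), np.float64(-0.61)]
t [[234.0, 314.0], [360.0, 311.0], [365.0, 432.0], [238.0, 435.0]]
s [[564.0, 273.0], [656.0, 322.0], [563.0, 355.0], [472.0, 303.0]]
```

View pics/c1.png

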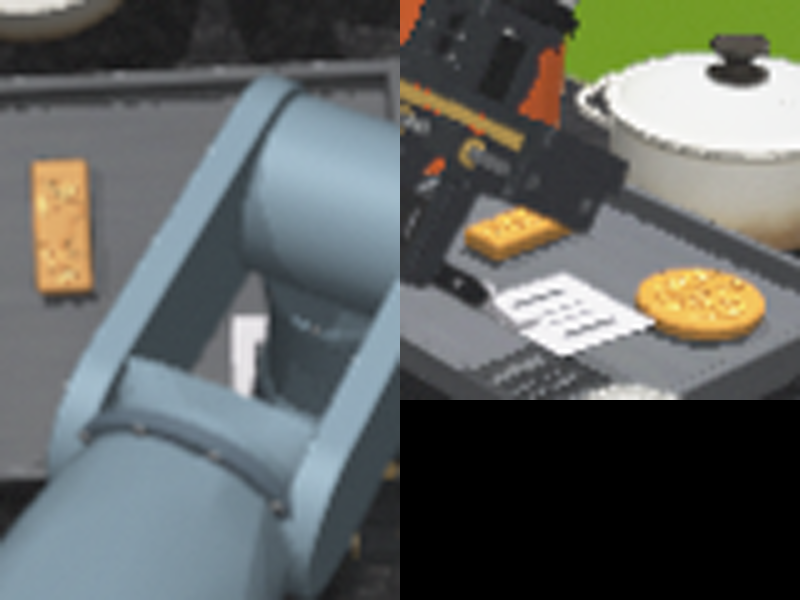

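In the tool's units: 0.0125 m is 1.25, 0.0103 m is 1.03, -0.3 degrees is -0.15.

```bash
python3 -m crank '[{"pos":[1.25, 0, 1.03], "r":[-0.05, 0.1, -0.15]}, {"pos":[1.25, 0, 1.03], "r":[-0.05, 0, -0.15]}, {}, {}]'
python3 - <<'E'
from ik import *
T=load('top0.npz');S=load('side1.npz')
print('patty',tri(T,(292.5,129),S,(325,199.2)))
log();p,R,s=cur();A=M(p,R);t=tnow();print(t[:3,3].round(4),'tip',(t@[.038,0,0,1])[:3].round(4),Ro.from_matrix(t[:3,:3]).as_euler('xyz',degrees=True).round(2),s['contact_force'])
print('1mm down',R.T@[0,0,-.001],'10mm ahead',R.T@[.01,.0003,0])
E
```

```text
time: 6.75
tool_pos: [0.4175, -0.1912, 0.1338]
orientation: [-179.9, 31.4, 2.2]
contact_force: [-0.5, -0.4, -0.2]
opening: 0.0174
gripper_force: 60.0
patty (array([ 0.65876507, -0.1892318 ,  0.06314602]), np.float64(0.002668919497510324))
[ 0.5516 -0.1862  0.0627] tip [ 0.5895 -0.1847  0.0603] [0.   3.49 2.21] [-0.53493437 -0.44335918 -0.17134404]
1mm down [5.21473374e-04 1.41042053e-06 8.53266389e-04] 10mm ahead [ 8.53620577e-03  7.64466107e-05 -5.21702473e-03]
```

In the tool's units: 0.002 m is 0.2, 0.0017 m is 0.17.

```bash
python3 -m crank '[{"pos":[0.1, 0.2, 0.17]}, {"pos":[0.05, 0.2, 0.09]}, {"pos":[0.05, 0, 0.09]}, {}, {}]'
python3 -m crank '[{"pos":[0.05, 0, 0.085]}, {}, {}]'
python3 - <<'E'
from ik import *
log();p,R,s=cur();A=M(p,R);t=tnow();print(t[:3,3].round(4),'tip',(t@[.038,0,0,1])[:3].round(4),Ro.from_matrix(t[:3,:3]).as_euler('xyz',degrees=True).round(2),s['contact_force'],s['torque'])
E
```

```text
time: 7.17
tool_pos: [0.4178, -0.1964, 0.1296]
orientation: [-180.0, 31.4, 2.1]
contact_force: [-0.4, -0.4, -0.6]
opening: 0.0173
gripper_force: 60.0
time: 7.42
tool_pos: [0.4178, -0.1964, 0.1284]
orientation: [-180.0, 31.4, 2.1]
contact_force: [-0.8, 0.1, -0.6]
opening: 0.017
gripper_force: 60.0
[ 0.552  -0.1916  0.0574] tip [ 0.5899 -0.1902  0.0551] [-0.04  3.43  2.13] [-0.75996616  0.10864405 -0.64592549] [ 0.01339479 -0.20154988 -0.0172178 ]
```

```bash
for i in 1 ; do python3 -m crank '[{"pos":[0.03, 0, 0.04]}, {}, {}]'|grep -E 'pos|force:'; done
python3 -m crank '[{"pos":[0.03, 0, 0.04]}, {}, {}]'|grep -E 'pos|t_force:'
python3 -m crank '[{"pos":[0.03, 0, 0.04]}, {}, {}]'|grep -E 'pos|t_force:'
```

```text
tool_pos: [0.4178, -0.1963, 0.1279]
contact_force: [-0.5, 0.0, -0.5]
gripper_force: 60.0
tool_pos: [0.4179, -0.1963, 0.1274]
contact_force: [-1.3, -0.6, -0.7]
tool_pos: [0.4179, -0.1964, 0.1269]
contact_force: [-1.1, -0.2, 0.7]
```

In the tool's units: 0.0003 m is 0.03, 0.0002 m is 0.02.

```bash
python3 -m crank '[{"pos":[0.02, 0, 0.03]}, {}, {}]'|grep -E 'pos|t_force:'
python3 -m crank '[{"pos":[0.853, 0, -0.52]}, {"pos":[0.853, 0, -0.52]}, {"pos":[0.853, 0, -0.52]}, {}]'|grep -E 'time|pos|t_force:'
```

```text
tool_pos: [0.418, -0.1964, 0.1265]
contact_force: [-0.8, -0.9, 1.1]
time: 8.75
tool_pos: [0.4493, -0.1954, 0.1265]
contact_force: [0.8, -0.5, 0.1]
```

```bash
python3 -m crank '[{"pos":[0.68, 0, -0.416]}, {"pos":[0.68, 0, -0.416]}, {"pos":[0.68, 0, -0.416]}, {}]'|grep -E 'time|pos|t_force:'
python3 -m crank '[{"pos":[0.68, 0, -0.41]}, {"pos":[0.34, 0, -0.2]}, {}]'|grep -E 'time|pos|t_force:'
python3 - <<'E'
from ik import *
from rig import read_camera
log();p,R,s=cur();t=tnow();print('tip',(t@[.038,0,0,1])[:3].round(4),Ro.from_matrix(t[:3,:3]).as_euler('xyz',degrees=True).round(2))
c=read_camera('side');np.savez('side2.npz',**c);C=Cam(c)
cv2.imwrite('pics/c2.png',cv2.resize(C.f[150:225,265:365,::-1],(800,600),interpolation=cv2.INTER_CUBIC))
E
```

```text
time: 9.08
tool_pos: [0.4733, -0.1945, 0.1265]
contact_force: [-0.2, 0.1, 0.7]
time: 9.33
tool_pos: [0.4846, -0.1939, 0.1263]
contact_force: [0.8, 0.5, -0.4]
tip [ 0.6568 -0.1877  0.0532] [-0.04  3.38  2.15]
```

View pics/c2.png

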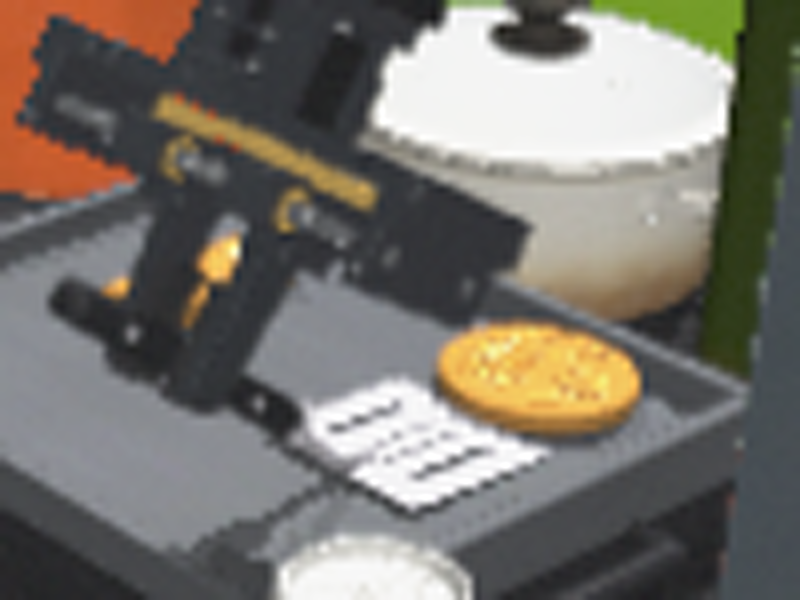

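```bash
cat > pat.py <<'E'
from h import *
def patty(C,box,ztop=.067):
    r0,r1,c0,c1=box
    m=cv2.inRange(cv2.cvtColor(np.ascontiguousarray(C.f[r0:r1,c0:c1]),cv2.COLOR_RGB2HSV),(8,90,60),(28,255,255))
    c=max(cv2.findContours(m,0,1)[0],key=cv2.contourArea).reshape(-1,2)+[c0,r0]
    # compare with predicted outline centroid of a disc z .058-.067
    M_=cv2.moments(c.astype(np.int32));ctr=np.array([M_['m10'],M_['m01']])/M_['m00']
    return C.onz(ctr,ztop-.006),cv2.boundingRect(c.astype(np.int32)),ctr
E
python3 - <<'E'
from pat import *
for n in('side1.npz','side2.npz'):
    print(patty(load(n),(195,215,315,350) if 0 else (188,212,315,350)))
T=load('top0.npz');S=load('side2.npz')
# back edge inner line in side view at crop: right corner (745,385)
for p in((745,385),(500,285),(690,405)): print(S.onz((265+p[0]/8,150+p[1]/8),.07).round(4),S.onz((265+p[0]/8,150+p[1]/8),.055).round(4))
E
```

```text
(array([ 0.6587011 , -0.19421089,  0.061     ]), (315, 194, 23, 14), array([325.47364819, 200.49965777]))
(array([ 0.69349099, -0.18875691,  0.061     ]), (320, 190, 25, 14), array([331.89019608, 196.71176471]))
[ 0.7394 -0.2555  0.07  ] [ 0.7627 -0.2384  0.055 ]
[ 0.7264 -0.1367  0.07  ] [ 0.7494 -0.1165  0.055 ]
[ 0.7096 -0.2535  0.07  ] [ 0.7321 -0.2364  0.055 ]
```

The blade, front right corner near (550,452), abuts the patty at (540,380), which now lies against the back edge. I'll push on under it.

In the tool's units: 0.0043 m is 0.43, -0.0026 m is -0.26.

```bash
python3 -m crank '[{"pos":[0.43, 0, -0.26]}, {"pos":[0.43, 0, -0.26]}, {"pos":[0.43, 0, -0.26]}, {}]'|grep -E 'time|pos|t_force:'
python3 -m crank '[{"pos":[0.68, 0, -0.41]}, {"pos":[0.68, 0, -0.41]}, {}]'|grep -E 'time|pos|t_force:'
python3 - <<'E'
from ik import *
from pat import patty
from rig import read_camera
log();t=tnow();print('tip',(t@[.038,0,0,1])[:3].round(4),Ro.from_matrix(t[:3,:3]).as_euler('xyz',degrees=True).round(2))
c=read_camera('side');np.savez('side3.npz',**c);C=Cam(c);print(patty(C,(180,212,315,350)))
E
```

```text
time: 9.72
tool_pos: [0.4998, -0.1934, 0.1264]
contact_force: [0.7, -0.4, -1.2]
time: 9.97
tool_pos: [0.5162, -0.1929, 0.1263]
contact_force: [1.1, -0.2, -0.0]
tip [ 0.6884 -0.1866  0.0533] [-0.05  3.34  2.16]
(array([ 0.69475506, -0.18766711,  0.061     ]), (320, 190, 25, 14), array([331.91345504, 196.47126437]))
```

In the tool's units: 0.0068 m is 0.68, -0.0041 m is -0.41.

```bash
python3 -m crank '[{"pos":[0.68, 0, -0.41]}, {"pos":[0.68, 0, -0.41]}, {"pos":[0.68, 0, -0.41]}, {}, {}]'|grep -E 'time|pos|t_force:'
python3 -m crank '[{"pos":[0.51, 0, -0.31]}, {"pos":[0.43, 0, -0.26]}, {}, {}]'|grep -E 'time|pos|t_force:'
python3 - <<'E'
from ik import *
from pat import patty
from rig import read_camera
log();p,R,s=cur();t=tnow();print('tip',(t@[.038,0,0,1])[:3].round(4),Ro.from_matrix(t[:3,:3]).as_euler('xyz',degrees=True).round(2))
c=read_camera('side');np.savez('side4.npz',**c);C=Cam(c);print(patty(C,(180,212,315,350)))
cv2.imwrite('pics/c4.png',cv2.resize(C.f[150:225,265:365,::-1],(800,600),interpolation=cv2.INTER_CUBIC))
E
```

```text
time: 10.43
tool_pos: [0.5375, -0.1919, 0.1264]
contact_force: [-7.7, -0.4, 5.8]
time: 10.77
tool_pos: [0.5497, -0.1917, 0.1261]
contact_force: [-2.6, -0.5, 1.5]
tip [ 0.7218 -0.1856  0.0528] [-0.03  3.44  2.11]
(array([ 0.7022917 , -0.18006123,  0.061     ]), (320, 189, 25, 13), array([331.79753657, 194.91993841]))
```

View pics/c4.png

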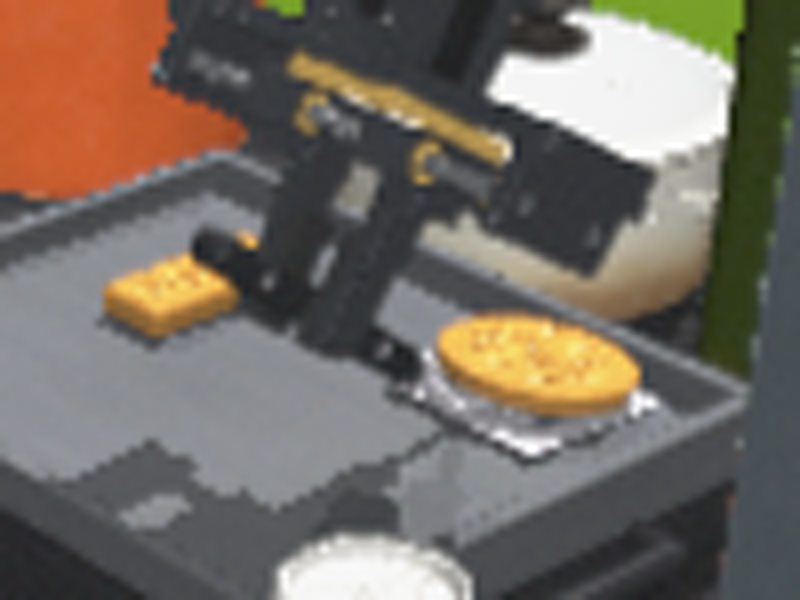

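The patty at (540,365) rides on the blade, whose corners show at (535,455) and (655,405); the stick at (170,295) has not moved. Next I level, lift and carry it forward.

In the tool's units: 0.0034 m is 0.34, -0.002 m is -0.2.

```bash
python3 -m crank '[{"pos":[0.34, 0, -0.2]}, {}]'|grep -E 'time|pos|t_force:'
python3 - <<'E'
from ik import *
log();p,R,s=cur();t=tnow();print(t[:3,3].round(4),(t@[.038,0,0,1])[:3].round(4))
A=M(p,R)
B=tgt([.684,-.188,.062],Rt(2,0)@r('y',-2.5));C=tgt([.678,-.188,.088],Rt(2,0)@r('y',-2.5));D=tgt([.53,-.155,.088],Rt(0,0)@r('y',-2.5))
rows(A,B,3);rows(B,C,3);rows(C,D,8)
E
```

```text
time: 10.98
tool_pos: [0.5542, -0.1914, 0.1261]
contact_force: [-2.0, 0.4, -0.3]
[ 0.6885 -0.1866  0.0552] [ 0.7264 -0.1851  0.053 ]
3 x [np.float64(-0.002), np.float64(0.0003), np.float64(0.004), np.float64(0.04), np.float64(1.96), np.float64(0.03)]
3 x [np.float64(-0.0055), np.float64(-0.0001), np.float64(-0.007), np.float64(0.0), np.float64(0.0), np.float64(0.0)]
8 x [np.float64(-0.0166), np.float64(-0.0051), np.float64(0.0079), np.float64(0.11), np.float64(0.0), np.float64(0.23)]
```

```bash
python3 -m crank '[{"pos":[-0.2, 0.03, 0.4], "r":[0, 0.98, 0]}, {"pos":[-0.2, 0.03, 0.4], "r":[0, 0.98, 0]}, {"pos":[-0.2, 0.03, 0.4], "r":[0, 0.98, 0]}, {"pos":[-0.55, 0, -0.7]}, {"pos":[-0.55, 0, -0.7]}, {"pos":[-0.55, 0, -0.7]}, {}, {}]'|grep -E 'time|pos|t_force:'
python3 -m crank '[{"pos":[-0.8, -0.26, 0.4], "r":[0.03, 0, 0.06]}, {"pos":[-0.8, -0.26, 0.4], "r":[0.03, 0, 0.06]}, {"pos":[-1.66, -0.51, 0.79], "r":[0.055, 0, 0.115]}, {"pos":[-1.66, -0.51, 0.79], "r":[0.055, 0, 0.115]}, {"pos":[-1.66, -0.51, 0.79], "r":[0.055, 0, 0.115]}, {"pos":[-1.66, -0.51, 0.79], "r":[0.055, 0, 0.115]}, {"pos":[-1.66, -0.51, 0.79], "r":[0.055, 0, 0.115]}, {"pos":[-1.66, -0.51, 0.79], "r":[0.055, 0, 0.115]}, {"pos":[-0.8, -0.26, 0.4], "r":[0.03, 0, 0.06]}, {"pos":[-0.8, -0.26, 0.4], "r":[0.03, 0, 0.06]}]'|grep -E 'time|pos|t_force:'
python3 -m crank '[{}, {}, {}]'|grep -E 'time|pos|t_force:'
python3 - <<'E'
from ik import *
from rig import read_camera
log();p,R,s=cur();t=tnow();print(t[:3,3].round(4),Ro.from_matrix(t[:3,:3]).as_euler('xyz',degrees=True).round(2))
c=read_camera('side');np.savez('side5.npz',**c);C=Cam(c)
cv2.imwrite('pics/c5.png',cv2.resize(C.f[150:225,245:345,::-1],(800,600),interpolation=cv2.INTER_CUBIC))
E
```

```text
time: 11.65
tool_pos: [0.5374, -0.1932, 0.1458]
contact_force: [0.3, -0.1, -1.8]
time: 12.48
tool_pos: [0.3891, -0.1547, 0.144]
contact_force: [1.2, -0.1, -2.1]
time: 12.73
tool_pos: [0.3905, -0.1553, 0.1443]
contact_force: [0.2, -0.3, -2.3]
[ 0.5314 -0.1554  0.0876] [-0.05 -2.51  0.07]
```

View pics/c5.png

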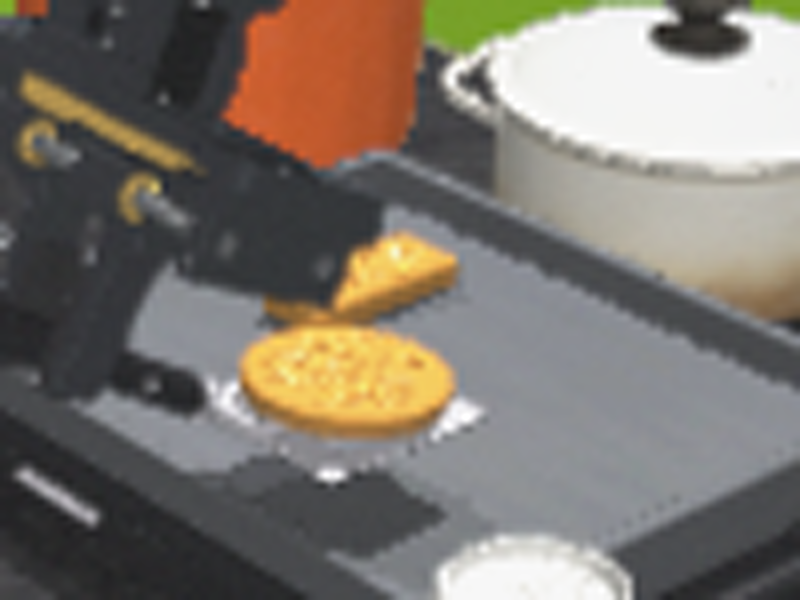

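The patty at (348,378) lies on the blade, which shows at (330,475) and (480,410), and the stick is clear behind it. Now I plan the turn-over.

```bash
cat > flip.py <<'E'
from ik import *
from pat import patty
print('patty',patty(load('side5.npz'),(186,207,265,305),.1015))
p,R,s=cur();A=M(p,R);t=tnow();zp=.0537
B=tgt([.53,-.155,zp+.004],Rt(0,0));rows(A,B,4)
piv0=np.array([.53,-.155+.039,zp+.004])
def pose(ph,dy,dz): Rr=Rt(0,-ph);return tgt(piv0+[0,dy,dz]-Rr@[0,.039,0],Rr)
w=[(0,0,0),(48,0,.0),(60,0,.006),(64,.003,.014),(68,.007,.023),(72,.013,.032),(76,.02,.04),(80,.028,.046),(80,.050,.046)]
n=[7,2,1,1,1,1,1,2]
for a,b,k in zip(w,w[1:],n):
    print(b,end=' ');rows(pose(*a),pose(*b),k)
for x in w:
    m=pose(*x);q=ik(m[:3,3],m[:3,:3]);c=[(m[:3,3]+m[:3,:3]@[a*.0375,b*.0935,-d]).round(3) for a in(-1,1) for b in(-1,1) for d in(.064,)]
    print(x,q.round(0),ok(q),min(c,key=lambda v:v[2]))
E
python3 flip.py
```

```text
patty (array([ 0.53995972, -0.1475231 ,  0.0955    ]), (275, 186, 27, 19), array([287.59907834, 195.87864823]))
4 x [np.float64(0.0029), np.float64(-0.0001), np.float64(0.0052), np.float64(0.02), np.float64(-0.62), np.float64(0.01)]
(48, 0, 0.0) 7 x [np.float64(-0.002), np.float64(-0.0078), np.float64(-0.0037), np.float64(-6.06), np.float64(0.01), np.float64(3.21)]
(60, 0, 0.006) 2 x [np.float64(-0.0026), np.float64(-0.0044), np.float64(-0.0049), np.float64(-5.3), np.float64(0.01), np.float64(2.81)]
(64, 0.003, 0.014) 1 x [np.float64(-0.0043), np.float64(0.0009), np.float64(-0.0081), np.float64(-3.53), np.float64(0.0), np.float64(1.87)]
(68, 0.007, 0.023) 1 x [np.float64(-0.0047), np.float64(0.0018), np.float64(-0.0089), np.float64(-3.53), np.float64(0.0), np.float64(1.87)]
(72, 0.013, 0.032) 1 x [np.float64(-0.0054), np.float64(0.0016), np.float64(-0.0102), np.float64(-3.53), np.float64(0.0), np.float64(1.87)]
(76, 0.02, 0.04) 1 x [np.float64(-0.0055), np.float64(0.001), np.float64(-0.0103), np.float64(-3.53), np.float64(0.0), np.float64(1.87)]
(80, 0.028, 0.046) 1 x [np.float64(-0.
[... 210 characters left out ...]
loat64(0.0), np.float64(0.0)]
(0, 0, 0) [-28.  19. 101. -13.  85.  66.] True [ 0.455 -0.248  0.159]
(48, 0, 0.0) [ -1.  26. 103. -42.  89. 118.] True [ 0.455 -0.004  0.085]
(60, 0, 0.006) [  4.  32. 101. -47.  94. 129.] True [ 0.455 -0.     0.067]
(64, 0.003, 0.014) [  6.  34. 100. -48.  97. 132.] True [0.455 0.003 0.067]
(68, 0.007, 0.023) [  8.  36.  99. -50. 100. 135.] True [0.455 0.006 0.068]
(72, 0.013, 0.032) [  9.  38.  98. -51. 103. 137.] True [0.455 0.011 0.069]
(76, 0.02, 0.04) [ 11.  40.  97. -52. 106. 140.] True [0.455 0.016 0.069]
(80, 0.028, 0.046) [ 12.  42.  96. -52. 109. 143.] True [0.455 0.022 0.068]
(80, 0.05, 0.046) [ 14.  43.  94. -51. 110. 143.] True [0.455 0.044 0.068]
```

In the tool's units: 0.0052 m is 0.52, 0.0029 m is 0.29, -0.62 degrees is -0.31.

```bash
python3 -m crank '[{"pos":[0.29, 0, 0.52], "r":[0, -0.31, 0]}, {"pos":[0.29, 0, 0.52], "r":[0, -0.31, 0]}, {"pos":[0.29, 0, 0.52], "r":[0, -0.31, 0]}, {"pos":[0.29, 0, 0.52], "r":[0, -0.31, 0]}, {}, {}]'|grep -E 'time|pos|t_force:'
python3 -c "
from ik import *
t=tnow();print(t[:3,3].round(4),Ro.from_matrix(t[:3,:3]).as_euler('xyz',degrees=True).round(2))"
python3 -m crank '[{"pos":[-0.2, -0.78, -0.37], "r":[-3.03, 0, 1.605]}, {"pos":[-0.2, -0.78, -0.37], "r":[-3.03, 0, 1.605]}, {"pos":[-0.2, -0.78, -0.37], "r":[-3.03, 0, 1.605]}, {"pos":[-0.2, -0.78, -0.37], "r":[-3.03, 0, 1.605]}, {"pos":[-0.2, -0.78, -0.37], "r":[-3.03, 0, 1.605]}, {"pos":[-0.2, -0.78, -0.37], "r":[-3.03, 0, 1.605]}, {"pos":[-0.2, -0.78, -0.37], "r":[-3.03, 0, 1.605]}, {"pos":[-0.26, -0.44, -0.49], "r":[-2.65, 0, 1.405]}, {"pos":[-0.26, -0.44, -0.49], "r":[-2.65, 0, 1.405]}, {"pos":[-0.43, 0.09, -0.81], "r":[-1.765, 0, 0.935]}]'|grep -E 'time|pos|t_force:|ori'
python3 -c "
from ik import *
t=tnow();print(t[:3,3].round(4),Ro.from_matrix(t[:3,:3]).as_euler('xyz',degrees=True).round(2), manip.state()['qpos'].round(0))"
python3 -m crank '[{"pos":[-0.47, 0.18, -0.89], "r":[-1.765, 0, 0.935]}, {"pos":[-0.54, 0.16, -1.02], "r":[-1.765, 0, 0.935]}, {"pos":[-0.55, 0.1, -1.03], "r":[-1.765, 0, 0.935]}, {"pos":[-0.55, -0.06, -1.04], "r":[-1.765, 0, 0.935]}, {"pos":[-0.51, -0.19, -0.96]}, {"pos":[-0.51, -0.19, -0.96]}, {}, {}, {}]'|grep -E 'time|pos|t_force:|ori'
python3 - <<'E'
from ik import *
from rig import read_camera
log();p,R,s=cur();t=tnow();print(t[:3,3].round(4),Ro.from_matrix(t[:3,:3]).as_euler('xyz',degrees=True).round(2),s['qpos'].round(0))
c=read_camera('side');np.savez('side6.npz',**c);C=Cam(c)
d=read_camera('top');np.savez('top6.npz',**d)
im=np.zeros((400,800,3),np.uint8);im[:,:400]=cv2.resize(C.f[140:230,235:325,::-1],(400,400),interpolation=cv2.INTER_CUBIC);im[:,400:]=cv2.resize(d['frame'][95:195,220:320,::-1],(400,400),interpolation=cv2.INTER_CUBIC)
cv2.imwrite('pics/c6.png',im)
E
```

```text
time: 13.28
tool_pos: [0.3912, -0.155, 0.1201]
contact_force: [0.8, 0.2, 1.8]
[ 0.5294 -0.155   0.0572] [-0.03  0.03  0.08]
time: 14.12
tool_pos: [0.3897, -0.0725, 0.1328]
orientation: [113.1, 11.9, -25.4]
contact_force: [-1.0, -0.1, -1.3]
[ 0.528  -0.1287  0.1052] [-64.26   0.2    0.16] [  6.  34. 101. -48.  97. 132.]
time: 14.87
tool_pos: [0.3907, -0.011, 0.1532]
orientation: [99.0, 4.7, -27.5]
contact_force: [0.1, -0.5, -1.0]
[ 0.529  -0.0728  0.1423] [-7.992e+01  3.000e-02  4.000e-02] [ 14.  43.  95. -51. 110. 143.]
```

View pics/c6.png

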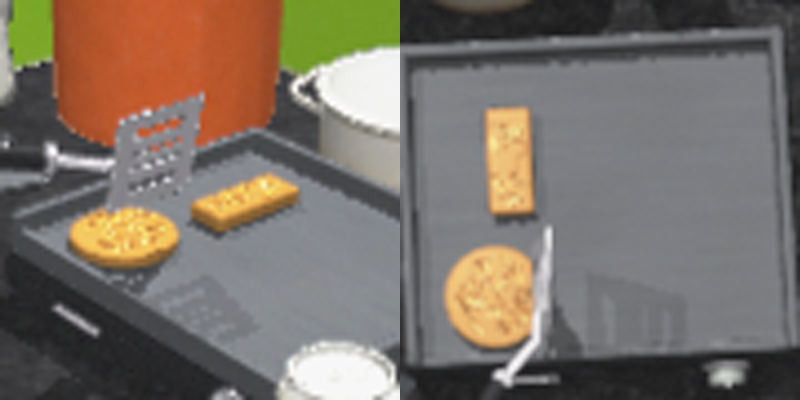

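The side view shows the patty at (125,235) lying on the plate with the blade standing beside it. In the top view it is at (490,295) and the stick at (510,160). I'll withdraw the turner, then check which face is up.

```bash
python3 - <<'E'
from ik import *
p,R,s=cur();A=M(p,R);t=tnow()
B=tgt(t[:3,3]+[0,-.03,.07],t[:3,:3]);C=tgt([.50,-.06,.22],Rt(0,0));D=tgt([.56,.22,.16],Rt(-10.3,0))
rows(A,B);rows(B,C);rows(C,D)
for m in(B,C,D):print(ik(m[:3,3],m[:3,:3]).round(0))
E
```

```text
3 x [np.float64(0.0027), np.float64(0.0247), np.float64(0.0051), np.float64(0.0), np.float64(0.0), np.float64(0.0)]
12 x [np.float64(-0.0034), np.float64(0.0049), np.float64(-0.0013), np.float64(5.89), np.float64(0.0), np.float64(-3.12)]
9 x [np.float64(0.0068), np.float64(-0.0343), np.float64(0.004), np.float64(0.54), np.float64(0.0), np.float64(1.01)]
[ 12.  34.  98. -55. 112. 137.]
[-20.   2. 101.  -9. 104.  70.]
[ 10.  17.  90.  10.  99. 110.]
```

```bash
python3 -m crank '[{"pos":[0.27, 2.47, 0.51]}, {"pos":[0.27, 2.47, 0.51]}, {"pos":[0.27, 2.47, 0.51]}]'|grep -E 'time|t_force:'
python3 -m crank '[{"pos":[-0.34, 0.49, -0.13], "r":[2.945, 0, -1.56]}, {"pos":[-0.34, 0.49, -0.13], "r":[2.945, 0, -1.56]}, {"pos":[-0.34, 0.49, -0.13], "r":[2.945, 0, -1.56]}, {"pos":[-0.34, 0.49, -0.13], "r":[2.945, 0, -1.56]}, {"pos":[-0.34, 0.49, -0.13], "r":[2.945, 0, -1.56]}, {"pos":[-0.34, 0.49, -0.13], "r":[2.945, 0, -1.56]}]'|grep -E 'time|t_force:'
python3 -m crank '[{"pos":[-0.34, 0.49, -0.13], "r":[2.945, 0, -1.56]}, {"pos":[-0.34, 0.49, -0.13], "r":[2.945, 0, -1.56]}, {"pos":[-0.34, 0.49, -0.13], "r":[2.945, 0, -1.56]}, {"pos":[-0.34, 0.49, -0.13], "r":[2.945, 0, -1.56]}, {"pos":[-0.34, 0.49, -0.13], "r":[2.945, 0, -1.56]}, {"pos":[-0.34, 0.49, -0.13], "r":[2.945, 0, -1.56]}]'|grep -E 'time|t_force:'
python3 -m crank '[{"pos":[0.68, -3.43, 0.4], "r":[0.27, 0, 0.505]}, {"pos":[0.68, -3.43, 0.4], "r":[0.27, 0, 0.505]}, {"pos":[0.68, -3.43, 0.4], "r":[0.27, 0, 0.505]}, {"pos":[0.68, -3.43, 0.4], "r":[0.27, 0, 0.505]}, {"pos":[0.68, -3.43, 0.4], "r":[0.27, 0, 0.505]}, {"pos":[0.68, -3.43, 0.4], "r":[0.27, 0, 0.505]}, {"pos":[0.68, -3.43, 0.4], "r":[0.27, 0, 0.505]}, {"pos":[0.68, -3.43, 0.4], "r":[0.27, 0, 0.505]}, {"pos":[0.68, -3.43, 0.4], "r":[0.27, 0, 0.505]}, {}]'|grep -E 'time|pos|t_force:'
python3 - <<'E'
from ik import *
from pat import patty
from rig import read_camera
log();t=tnow();print(t[:3,3].round(4),Ro.from_matrix(t[:3,:3]).as_euler('xyz',degrees=True).round(2))
for n in('side','top'):
    c=read_camera(n);np.savez(n+'7.npz',**c)
T7=load('top7.npz');S7=load('side7.npz')
for C in(T7,S7):
    m=cv2.inRange(cv2.cvtColor(C.f,41),(8,90,90),(28,255,255))
    for c in cv2.findContours(m,0,1)[0]:
        if 60<cv2.contourArea(c)<900: r_=cv2.minAreaRect(c);print(np.round(r_[0],1),np.round(r_[1],1),cv2.contourArea(c),C.onz(r_[0],.067).round(4))
im=np.zeros((600,800,3),np.uint8)
def cr(C,c,h,w,H,W):
    return cv2.resize(C.f[c[1]-h:c[1]+h,c[0]-w:c[0]+w,::-1],(W,H),interpolation=cv2.INTER_CUBIC)
T0=load('top0.npz');S5=load('side5.npz')
im[:300,:400]=cr(T0,(292,129),15,20,300,400);im[:300,400:]=cr(T7,(243,168),15,20,300,400)
im[300:,:400]=cr(S5,(288,196),15,20,300,400);im[300:,400:]=cr(S7,(263,193),15,20,300,400)
cv2.imwrite('pics/c7.png',im)
E
```

```text
time: 15.22
contact_force: [-0.2, -0.2, -1.5]
time: 15.72
contact_force: [-0.8, -0.7, -1.6]
time: 16.22
contact_force: [-0.1, -0.1, -1.9]
time: 17.05
tool_pos: [0.4231, 0.2484, 0.2207]
contact_force: [-0.1, -1.0, -1.5]
[0.5591 0.2239 0.1576] [  0.08   0.11 -10.17]
[243.5 169. ] [24. 25.] 474.0 [ 0.5298 -0.032   0.067 ]
[246.9 135. ] [26.5 11.2] 268.0 [ 0.6381 -0.0432  0.067 ]
[307.1 249.1] [24.2 15.2] 219.0 [ 0.4282 -0.3532  0.067 ]
[262.5 193. ] [12. 23.] 233.5 [ 0.5236 -0.0444  0.067 ]
[289.5 185.1] [ 8.4 23.6] 151.5 [ 0.6316 -0.0534  0.067 ]
```

View pics/c7.png

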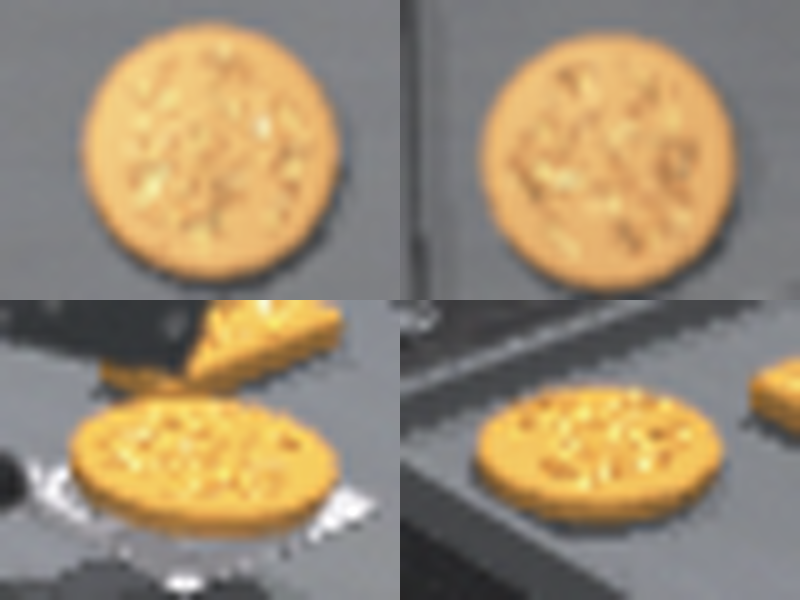

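The face now up, in the right panels, carries dark spots the first face did not have. It is flat and 25 px across as before, so the patty is turned; the stick is unmoved. Now the turner goes back.

```bash
python3 - <<'E'
from ik import *
T=load('top7.npz');t=tnow()
g=T.f[140:185,140:195].min(2);m=((g>140)*255).astype(np.uint8);m=cv2.morphologyEx(m,3,np.ones((5,5)));m=cv2.morphologyEx(m,2,np.ones((5,5)))
c=max(cv2.findContours(m,0,1)[0],key=cv2.contourArea);r_=cv2.minAreaRect(c);print('seen',np.array(r_[0])+[140,140],r_[1:], 'pred',T.proj(t[:3,3]))
p,R,s=cur();A=M(p,R);print(s['opening'])
B=tgt([.568,.239,.075],Rt(-10.3,0));C=tgt([.568,.239,.004],Rt(-10.3,0));rows(A,B,4);rows(B,C,5)
E
```

```text
seen [155. 162.] ((44.0, 30.0), 90.0) pred [[156.42185431 155.90351778]]
0.01739659805268685
4 x [np.float64(0.0111), np.float64(-0.0051), np.float64(0.0178), np.float64(0.03), np.float64(0.03), np.float64(0.03)]
5 x [np.float64(0.0067), np.float64(0.0), np.float64(0.0125), np.float64(0.0), np.float64(0.0), np.float64(0.0)]
```

Careful with the scale: shifts go in cm and turns go in units of 2 degrees. That gives: 0.0178 m is 1.78, 0.0111 m is 1.11.

```bash
python3 -m crank '[{"pos":[1.11, -0.51, 1.78]}, {"pos":[1.11, -0.51, 1.78]}, {"pos":[1.11, -0.51, 1.78]}, {"pos":[1.11, -0.51, 1.78]}, {}, {}, {}]'|grep -E 'time|pos|ori|t_force:'
cat > wb.py <<'E'
from ik import *
from rig import read_camera
def blob(n,pred,rad=30,th=150):
    C=Cam(read_camera(n));c=C.proj(pred)[0];x0,y0=(c-rad).astype(int)
    g=C.f[y0:y0+2*rad,x0:x0+2*rad].astype(int);m=((g.min(2)>th)&(g.max(2)-g.min(2)<25)).astype(np.uint8)
    k,l,st,ce=cv2.connectedComponentsWithStats(m)
    for i in range(1,k):
        if st[i,4]>40: print(n,'blob',(ce[i]+[x0,y0]).round(1),st[i,2:5],'pred',c.round(1))
    return C
E
python3 - <<'E'
from wb import *
log();p,R,s=cur();t=tnow();print(t[:3,3].round(4),Ro.from_matrix(t[:3,:3]).as_euler('xyz',degrees=True).round(2))
pr=(t@[0,0,.002,1])[:3]
for n in('side','top'): blob(n,pr)
A=M(p,R);B=tgt([.568,.239,.030],Rt(-10.3,0));rows(A,B,3)
# same masks on the start pictures
for n in('side0','top0'):
    C=load(n+'.npz');c=C.proj([.568,.239,.004])[0];x0,y0=(c-30).astype(int);g=C.f[y0:y0+60,x0:x0+60].astype(int);m=((g.min(2)>150)&(g.max(2)-g.min(2)<25)).astype(np.uint8);k,l,st,ce=cv2.connectedComponentsWithStats(m)
    print(n,[((ce[i]+[x0,y0]).round(1),st[i,2:5]) for i in range(1,k) if st[i,4]>40],c.round(1))
E
```

```text
time: 17.73
tool_pos: [0.4333, 0.2632, 0.1395]
orientation: [-179.9, 27.9, -10.3]
contact_force: [-0.4, -0.4, -1.0]
[0.5693 0.2384 0.0768] [ 2.00e-02 -1.00e-02 -1.03e+01]
side blob [226.8 151.1] [ 30  30 511] pred [226.9 159.3]
top blob [159.8 156.5] [ 21  30 444] pred [157.1 156.5]
3 x [np.float64(0.0069), np.float64(-0.0001), np.float64(0.014), np.float64(-0.01), np.float64(0.0), np.float64(0.0)]
side0 [(array([227.1, 154.8]), array([ 22,  17, 310], dtype=int32)), (array([226.7, 177.6]), array([ 33,  13, 228], dtype=int32))] [227.2 177. ]
top0 [(array([161.9, 161.4]), array([ 28,  33, 573], dtype=int32))] [162.5 160.4]
```

In the tool's units: 0.014 m is 1.4, 0.0069 m is 0.69.

```bash
python3 -m crank '[{"pos":[0.69, 0, 1.4]}, {"pos":[0.69, 0, 1.4]}, {"pos":[0.69, 0, 1.4]}, {}, {}, {}]'|grep -E 'time|pos|ori|t_force:'
python3 - <<'E'
from wb import *
p,R,s=cur();t=tnow();print(t[:3,3].round(4),Ro.from_matrix(t[:3,:3]).as_euler('xyz',degrees=True).round(2))
pr=(t@[0,0,.002,1])[:3]
for n in('side','top'): blob(n,pr,24)
A=M(p,R);B=tgt([.568,.239,.004],Rt(-10.3,0));rows(A,B,3)
E
```

```text
time: 18.33
tool_pos: [0.4321, 0.2645, 0.0928]
orientation: [-179.8, 27.9, -10.2]
contact_force: [0.3, -0.4, -0.8]
[0.5683 0.2398 0.0301] [  0.06  -0.05 -10.25]
side blob [227.6 154.3] [ 19  18 302] pred [226.9 170.4]
side blob [226.3 170.5] [ 30  12 188] pred [226.9 170.4]
top blob [163.2 159.1] [ 19  27 390] pred [160.2 159. ]
3 x [np.float64(0.004), np.float64(0.0002), np.float64(0.0077), np.float64(-0.01), np.float64(-0.02), np.float64(0.02)]
```

The blade is within a pixel of its prediction, so the turner has not slipped. I'll lower it.

```bash
python3 -m crank '[{"pos":[0.4, 0.02, 0.77]}, {"pos":[0.4, 0.02, 0.77]}, {"pos":[0.4, 0.02, 0.77]}, {}, {}, {}]'|grep -E 'time|pos|ori|t_force:'
python3 -m crank '[{"pos":[0.05, 0, 0.09]}, {}, {}]'|grep -E 'time|pos|ori|t_force:'
python3 -m crank '[{"pos":[0.05, 0, 0.09]}, {}, {}]'|grep -E 'time|pos|ori|t_force:'
```

```text
time: 18.93
tool_pos: [0.4308, 0.2638, 0.065]
orientation: [-179.9, 28.0, -10.3]
contact_force: [1.2, 0.2, -1.3]
time: 19.18
tool_pos: [0.4311, 0.2639, 0.0645]
orientation: [-179.9, 28.0, -10.2]
contact_force: [1.6, -1.0, 2.0]
time: 19.43
tool_pos: [0.4315, 0.264, 0.0639]
orientation: [-179.9, 27.9, -10.2]
contact_force: [0.9, -1.4, 5.3]
```

In the tool's units: -0.0006 m is -0.06, -0.0003 m is -0.03.

```bash
python3 -m crank '[{"pos":[-0.03, 0, -0.06]}, {}]'|grep -E 'time|pos|t_force:'
python3 -m crank '[{}, {}, {}, {}, {}, {}, {}, {}]' 0.088 | grep -E 'time|open|t_force:'
python3 -m crank '[{}, {}, {"pos":[0, 0, -1]}, {"pos":[0, 0, -2]}, {"pos":[0, 0, -3]}, {"pos":[0, 0, -3]}, {"pos":[0, 0, -3]}, {}]' | grep -E 'time|pos|open|t_force:'
python3 -m crank '[{"pos":[-1.5, 3, -2]}, {"pos":[-1.5, 3, -2]}, {"pos":[-1.5, 3, -2]}, {"pos":[-1.5, 3, -2]}, {"pos":[-1.5, 3, -2]}, {"pos":[-1.5, 3, -2]}, {}, {}]' | grep -E 'time|pos|open|t_force:'
python3 - <<'E'
from wb import *
for n in('side','top'):
    C=blob(n,np.array([.568,.239,.004]))
    m=cv2.inRange(cv2.cvtColor(C.f,41),(8,90,90),(28,255,255))
    for c in cv2.findContours(m,0,1)[0]:
        if 60<cv2.contourArea(c)<900: r_=cv2.minAreaRect(c);print(np.round(r_[0],1),np.round(r_[1],1),C.onz(r_[0],.067).round(4))
    D=load(n+'0.npz');c=D.proj([.50,.25,.03])[0].astype(int)
    print('diff',np.abs(C.f.astype(int)-D.f)[c[1]-30:c[1]+30,c[0]-30:c[0]+30].mean())
    if n=='top':
        g=C.f[145:180,146:180].min(2);mm=((g>140)*255).astype(np.uint8);mm=cv2.morphologyEx(mm,3,np.ones((5,5)));mm=cv2.morphologyEx(mm,2,np.ones((5,5)));cc=max(cv2.findContours(mm,0,1)[0],key=cv2.contourArea);r_=cv2.minAreaRect(cc+[146,145]);print('blade now',r_,'start ((162.2,161.28),(24.8,25.15),9.46)')
E
```

```text
time: 19.6
tool_pos: [0.4314, 0.264, 0.064]
contact_force: [3.0, 0.4, 2.0]
time: 20.27
contact_force: [0.3, 0.3, -0.8]
opening: 0.0687
time: 20.93
tool_pos: [0.4918, 0.2536, 0.1762]
contact_force: [1.6, -0.3, -0.3]
opening: 0.0881
time: 21.6
tool_pos: [0.4319, 0.0796, 0.3193]
contact_force: [0.4, 0.6, -0.5]
opening: 0.0878
side blob [227.  154.6] [ 28  17 302] pred [227.2 177. ]
side blob [227.2 177.4] [ 28  12 195] pred [227.2 177. ]
[307.1 249.1] [24.2 15.2] [ 0.4282 -0.3532  0.067 ]
[262.5 193. ] [12. 23.] [ 0.5236 -0.0444  0.067 ]
[289.5 185.1] [ 8.4 23.6] [ 0.6316 -0.0534  0.067 ]
diff 9.42074074074074
top blob [167.8 153.3] [10 12 68] pred [162.5 160.4]
[244. 169.] [24. 24.] [ 0.5298 -0.0336  0.067 ]
[112.  151.5] [13. 14.] [0.588  0.3847 0.067 ]
[246.9 135. ] [26.4 11.2] [ 0.6382 -0.0432  0.067 ]
[135.7 110.7] [22.6 13.3] [0.7191 0.3115 0.067 ]
[185.4  80.1] [15.8 18. ] [0.8173 0.1533 0.067 ]
diff 72.21925925925926
blade now ((148.0, 154.5), (19.0, 4.0), 90.0) start ((162.2,161.28),(24.8,25.15),9.46)
```

In the tool's units: 0.035 m is 3.5, -0.005 m is -0.5.

```bash
python3 -m crank '[{"pos":[-0.5, 3.5, 0]}, {"pos":[-0.5, 3.5, 0]}, {"pos":[-0.5, 3.5, 0]}, {"pos":[-0.5, 3.5, 0]}, {"pos":[-0.5, 3.5, 0]}, {"pos":[-0.5, 3.5, 0]}, {"pos":[-0.5, 3.5, 0]}, {}, {}, {}]' | grep -E 'time|pos|t_force:'
python3 - <<'E'
from wb import *
for n in('side','top'):
    C=blob(n,np.array([.568,.239,.004]));D=load(n+'0.npz')
    for nm,X_ in(('blade',[.568,.239,.004]),('handle',[.43,.264,.08])):
        c=D.proj(X_)[0].astype(int);w=C.f[c[1]-14:c[1]+14,c[0]-14:c[0]+14];d=D.f[c[1]-14:c[1]+14,c[0]-14:c[0]+14]
        sh=cv2.phaseCorrelate(cv2.cvtColor(d,7).astype(np.float32),cv2.cvtColor(w,7).astype(np.float32));print(n,nm,'shift',np.round(sh[0],2),round(sh[1],2),'diff',np.abs(w.astype(int)-d).mean().round(1))
E
```

```text
time: 22.53
tool_pos: [0.3574, -0.1539, 0.3328]
contact_force: [1.0, -0.5, -0.6]
side blob [226.8 154.6] [ 30  17 312] pred [227.2 177. ]
side blob [227.1 177.4] [ 28  12 199] pred [227.2 177. ]
side blade shift [-0.14 -0.02] 0.95 diff 7.4
side handle shift [0.07 0.15] 0.99 diff 7.5
top blob [161.9 161.2] [ 27  32 547] pred [162.5 160.4]
top blade shift [ 0.02 -0.37] 0.87 diff 15.2
top handle shift [ 0.4  -0.05] 0.96 diff 7.1
```

```bash
python3 -c "
from rig import manip
print(manip.finish_job())"
```

```text
the job is handed in; nothing more can be done
None
```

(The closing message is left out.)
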